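# Share out the jars on the scale, with the canisters from the roll-top bread bin

### The job

Roll up the tambour cover of the bread bin, take out all the small steel canisters, and share all the jars and canisters between the two pans of the scale so that it balances level, each one standing upright on the floor of a pan. Then roll the cover fully shut again. Leave the bowls, the tostonera, the pitcher and the ladle where they are.

Things in the scene. Friction and masses are not known exactly. Their poses are not given: they have to be found in the camera images.
- cover (a joint): angle of the bread bin's slatted tambour cover about the track's axis: 0 fully shut, grows as it rolls up and back over the top, stop at 1.5 rad. Friction holds it wherever it is left; about 6 N at the bar moves it. Open past 1.4 it clears the front half of the bin from above
- cover_bar (a point): middle of the cover's brass grab bar: a round bar 12 mm thick and 120 mm long, level, parallel to the axis, 210 mm from the axis and 45 mm off the slats, so it can be pinched from above. Shut, it is 42 degrees up on the bin's front; it follows the circle about the axis up and back as the cover opens
- bin_axis (a point): middle of the axis of the cover's circular track, on the bin floor and 30 mm above the table; x points from the bin's front to its back, y along the axis, z up. Bin of pale wood, 344 mm deep and 350 mm wide; half-disc side cheeks of radius 172 mm about the axis, 320 mm apart inside. The cover (outer radius 165 mm) shuts the front half (x below 0); the back half has a fixed shell that the cover rides over. The canisters stand in the front half
- left_pan (a joint): height of the left pan above its level position in m: 0 level, -0.014 lower stop, +0.014 upper stop. A difference of 100 g between the pans' loads moves it about 12 mm, 200 g holds it at a stop; it settles in about a second
- left_pan_floor (a point): centre of the floor of the scale's left (the one further to +y) pan, axes those of the scale (y from the right pan towards the left pan, z up). Square steel tray, 174 mm by 174 mm inside, rim 16 mm above this floor. The pans stay horizontal and go up and down 14 mm either way; when one sinks the other rises as much. The floor is 90 mm above the table when level, and the two pan centres are 210 mm apart
- right_pan_floor (a point): centre of the floor of the scale's right (the one further to -y) pan, axes those of the scale (y from the right pan towards the left pan, z up). Square steel tray, 174 mm by 174 mm inside, rim 16 mm above this floor. The pans stay horizontal and go up and down 14 mm either way; when one sinks the other rises as much. The floor is 90 mm above the table when level, and the two pan centres are 210 mm apart
- jar1: white ceramic jar with a cork stopper, weighs 200 g (all jars weigh the same to about 2 percent): body 54 mm across and 50 mm tall, the stopper on its axis 22 mm across from 50 to 82 mm height (grip the stopper). Origin at the centre of the underside, z up its axis. Two to four jars, starting on the left pan; may be absent
- jar2: white ceramic jar with a cork stopper, weighs 200 g (all jars weigh the same to about 2 percent): body 54 mm across and 50 mm tall, the stopper on its axis 22 mm across from 50 to 82 mm height (grip the stopper). Origin at the centre of the underside, z up its axis. Two to four jars, starting on the left pan; may be absent
- jar3: white ceramic jar with a cork stopper, weighs 200 g (all jars weigh the same to about 2 percent): body 54 mm across and 50 mm tall, the stopper on its axis 22 mm across from 50 to 82 mm height (grip the stopper). Origin at the centre of the underside, z up its axis. Two to four jars, starting on the left pan; may be absent
- jar4: white ceramic jar with a cork stopper, weighs 200 g (all jars weigh the same to about 2 percent): body 54 mm across and 50 mm tall, the stopper on its axis 22 mm across from 50 to 82 mm height (grip the stopper). Origin at the centre of the underside, z up its axis. Two to four jars, starting on the left pan; may be absent
- canister1: small steel canister with a wooden knob, weighs 100 g, half as much as a jar (to about 2 percent): body 42 mm across and 36 mm tall, the knob on its axis 18 mm across from 36 to 66 mm height (grip the knob). Origin at the centre of the underside, z up its axis. One of four, starts inside the bread bin under the cover
- canister2: small steel canister with a wooden knob, weighs 100 g, half as much as a jar (to about 2 percent): body 42 mm across and 36 mm tall, the knob on its axis 18 mm across from 36 to 66 mm height (grip the knob). Origin at the centre of the underside, z up its axis. One of four, starts inside the bread bin under the cover
- canister3: small steel canister with a wooden knob, weighs 100 g, half as much as a jar (to about 2 percent): body 42 mm across and 36 mm tall, the knob on its axis 18 mm across from 36 to 66 mm height (grip the knob). Origin at the centre of the underside, z up its axis. One of four, starts inside the bread bin under the cover
- canister4: small steel canister with a wooden knob, weighs 100 g, half as much as a jar (to about 2 percent): body 42 mm across and 36 mm tall, the knob on its axis 18 mm across from 36 to 66 mm height (grip the knob). Origin at the centre of the underside, z up its axis. One of four, starts inside the bread bin under the cover
- bowls: two stacked ceramic bowls 150 mm across, 71 mm tall, bystander; origin under the centre
- tostonera: cedar tostonera with a brass hinge, 100 x 230 x 34 mm, bystander; origin under the board's centre
- pitcher: white plastic pitcher with a grey flip lid, 112 mm across, 184 mm tall, bystander; origin under the centre
- ladle: stainless ladle lying flat, 325 mm long, bystander; origin under the middle of its handle
There are look-alikes about, which are no part of the job. Leave any turquoise look-alike of the jar3 alone. What is shaped like the jar1 but turquoise is not meant.

How it is judged:
By the outcome, as a careful person would: the job done as asked, in the order asked, and still so for the second after the job is handed in, with the robot touching nothing.
Of jar1, jar2, jar3, jar4 only 2 to 4 are there at a start; the rules pass over those that are not, and their reading is None.
At some moment in a run one of jar1, jar2, jar3, jar4 may be knocked a few centimetres aside while the robot is not near it.
It also fails if it takes over 210 s, if anything falls off the work surface, if the arm or the gripper's body presses on something with over 40 N, if the wrist force passes 120 N, or if a joint passes its speed limit or range.

### The arm

A 6-joint arm with a two-finger parallel gripper is mounted at the origin on the work surface. World frame = base frame: x ahead of the robot, y to its left, z up, the work surface at z = 0. Lengths are in m, angles in rad, forces in N, time in s.
With the tool pointing down it reaches from about 0.35 to 0.775 m from the base axis. Payload 7.3 kg.
Tool frame: the origin (TCP) lies midway between the tips of the shut fingers; the grasp point (between the pads) lies 19 mm behind it; z points along the fingers, y is the direction in which the jaws open and shut (so a half turn about z gives the same grasp; the last joint's range is limited). The gripper opens to 92 mm and grips with 3 to 60 N. Pads are 19 mm wide; open, the fingers measure 130 mm over their backs; the gripper's body (75 mm by 190 mm) begins 47 mm behind the grasp point.
Start: joints at [1.185, 0.342, 1.524, -0, 1.275, -0.146], TCP at [0.125, 0.51, 0.199] pointing down, gripper open.
Joint ranges: [-2.53, 2.53], [-0.77, 2.02], [0.04, 2.7], [-1, 4.14], [0.28, 2.66], [-3.11, 3.11]. Speed limits (rad/s): [2.57, 2.57, 3.14, 3.14, 3.14, 3.14].

### API

Orientations are given as a unit quaternion [x, y, z, w].
In Python, from rig import * gives the robot as it stands. The module is installed in compiled form; this text tells all that it offers.
- The arm moves only by the shell command python3 -m pendant 'ROWS' [FORCE]. ROWS is JSON, a list of rows, each an object with "slide": the shift along the tool's x, y, z in m, a list of three; "dr": the turn, a rotation vector about the tool's x, y, z in degrees, a list of three; "jaw": the closure in counts, from 0 (fully open) to 255 (shut). A call has exactly 5 rows; each row is the pose to reach, as a shift and turn from the pose commanded when the call began, along the tool's axes at that moment; what a row does not reach only later rows make up. A row lasts 1/10 s, in which the tool goes at most 50 mm and 8.59 degrees, less where a joint would pass 70% of its speed; a pose out of reach is approached as far as the arm can. A call with a gripper value outside its range is refused whole. The fingers move at their own pace and stop on an object; FORCE is the grip in N (left out, the last holds). Time passes only in rows, so rows that repeat a pose let the fingers close, or fill a call up. It gives the time, the measured TCP pose, the force and the opening at its end, in the units of the state.
- sense(): the state, without advancing time (a new reading comes with each control period).
- snapshot(name): name is "side" or "top"; returns the picture (480x640x3 uint8, red, green, blue); there is no depth.
- get_calibration(name): a dict with "mtx" (3x3 intrinsics, pixels), "R" (3x3) and "t" (3): a world point X has camera coordinates R X + t. Camera axes: x right, y down, z forward; pixel columns grow to the right and rows downward; lengths in m; the calibration is good to about 2 mm. A picture is of the moment at which its call begins. get_calibration takes no time and is no camera call.
- close_job(): hands the job in, once; it reports no verdict.
The state is a dict: "t": time; "qpos": joint angles; "joint_vel": joint speeds; "joint_efforts": joint torques, N m; "ee_pos": TCP position; "orientation": TCP orientation; "contact_force": force on the tool from outside, world axes, zero at the start; "moment": the same for the moment, N m; "grip_width": opening from 0.0 (shut) to 1.0 (fully open).
Only numpy, scipy, OpenCV 4.12 (cv2) and the standard library are available. Lean on these libraries where they do the work, as an engineer would, in place of code of your own. Each camera call takes 0.05 s, during which the arm holds its last target.

## Working session

There is one attempt and no reset: what is moved stays moved. The work goes in short steps, Python scripts to look and compute and a shell command to move; the robot and the scene stay as the last step left them, time stands still between calls to the robot, and variables do not carry over. Pictures are saved under pics/ and viewed, and the job is handed in when it is done.

```bash
mkdir -p pics
python3 - <<'E'
from rig import *
import cv2
for n in("side","top"):
    cv2.imwrite(f"pics/{n}0.png",snapshot(n)[:,:,::-1])
    c=get_calibration(n);print(n,c)
print(sense())
E
```

```text
side {'mtx': array([[577.70087518,   0.        , 311.07652018],
       [  0.        , 577.70087518, 238.84109435],
       [  0.        ,   0.        ,   1.        ]]), 'R': array([[-0.99178816,  0.12788438,  0.0013535 ],
       [ 0.1215124 ,  0.9455664 , -0.30189223],
       [-0.03988712, -0.29924868, -0.9533411 ]]), 't': array([ 0.55294042, -0.0280166 ,  1.65693516])}
top {'mtx': array([[487.08846611,   0.        , 327.91311066],
       [  0.        , 487.08846611, 243.44750507],
       [  0.        ,   0.        ,   1.        ]]), 'R': array([[ 0.0200817 , -0.99959483,  0.02017202],
       [-0.9830594 , -0.02341796, -0.18178506],
       [ 0.18218379, -0.01617974, -0.98313137]]), 't': array([-0.03977828,  0.55792283,  1.63243868])}
{'t': 0.1, 'qpos': array([ 1.18503226e+00,  3.42624826e-01,  1.52488961e+00, -6.29096946e-06,
        1.27540034e+00, -1.46025467e-01]), 'joint_vel': array([-0.00032651, -0.00176673, -0.00259917,  0.00160542, -0.003097  ,
       -0.00077039]), 'joint_efforts': array([ 5.37256146e-04, -4.31998980e+01, -2.44699323e+01,  7.17605744e-02,
        5.25038852e-02, -8.11813857e-05]), 'ee_pos': array([0.12450732, 0.50962551, 0.19814026]), 'orientation': array([ 1.19581509e-01,  9.92824167e-01, -6.38622267e-04, -1.70806374e-04]), 'contact_force': array([-0.69920927,  0.14211406,  0.32999623]), 'moment': array([0.00055136, 0.00959009, 0.03929991]), 'grip_width': 0.9999389318641455}
```

View pics/side0.png

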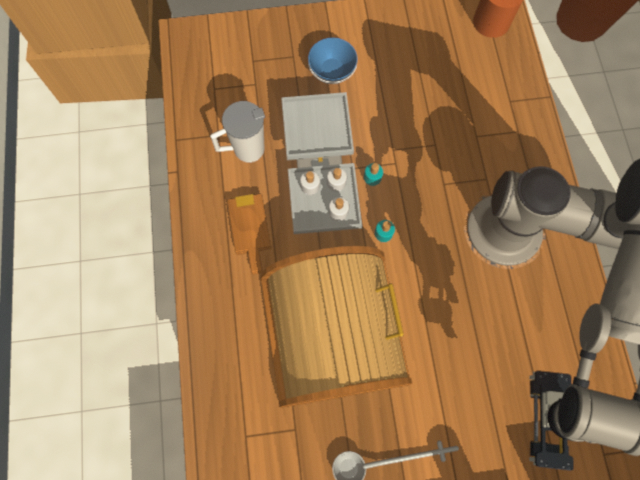

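View pics/top0.png

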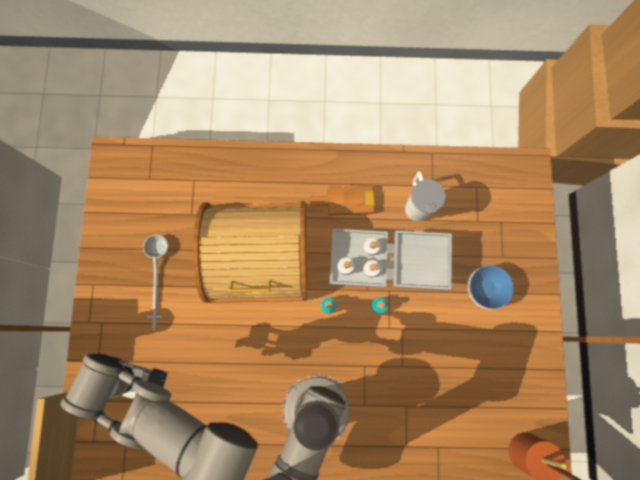

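Top view: bin (250,250), scale with left pan (360,257) and right pan (423,260), 3 white jars at (372,245), (346,265), (372,268). Look-alikes: turquoise jars at (328,305), (380,305), not wanted. Close crops next.

```bash
cat > h.py <<'E'
import numpy as np, cv2
from rig import *
C={n:get_calibration(n) for n in("side","top")}
def ray(n,p):
    c=C[n];d=np.linalg.inv(c["mtx"])@np.array([p[0],p[1],1.]);R=c["R"]
    o=-R.T@c["t"];d=R.T@d;return o,d/np.linalg.norm(d)
def onz(n,p,z):
    o,d=ray(n,p);return o+d*(z-o[2])/d[2]
def proj(n,X):
    c=C[n];q=c["mtx"]@(c["R"]@np.asarray(X,float)+c["t"]);return q[:2]/q[2]
def tri(ps,pt):
    A=[];b=[]
    for n,p in(("side",ps),("top",pt)):
        o,d=ray(n,p);M=np.eye(3)-np.outer(d,d);A.append(M);b.append(M@o)
    X=np.linalg.lstsq(np.vstack(A),np.hstack(b),rcond=None)[0]
    return X,[np.round(proj("side",X)-ps,1),np.round(proj("top",X)-pt,1)]
def crop(img,x0,y0,x1,y1,k,f):
    cv2.imwrite(f,cv2.resize(img[y0:y1,x0:x1,::-1],None,fx=k,fy=k,interpolation=cv2.INTER_CUBIC))
E
python3 - <<'E'
import cv2
from h import *
s=cv2.imread("pics/side0.png")[:,:,::-1];t=cv2.imread("pics/top0.png")[:,:,::-1]
crop(s,270,80,400,240,3.75,"pics/s_scale.png")
crop(s,255,240,415,410,3.5,"pics/s_bin.png")
crop(t,315,215,465,325,5,"pics/t_scale.png")
crop(t,190,195,315,310,5,"pics/t_bin.png")
E
```

```text
(no output)
```

View pics/s_scale.png

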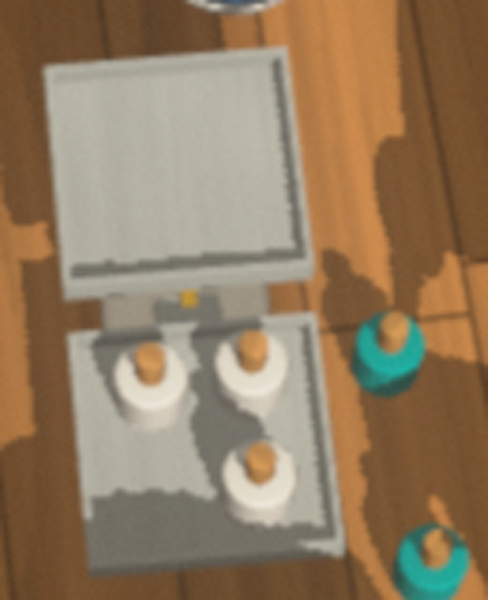

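View pics/s_bin.png

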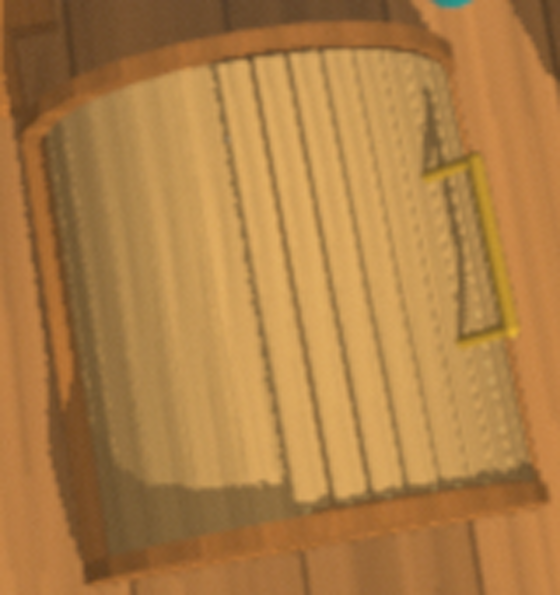

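View pics/t_scale.png

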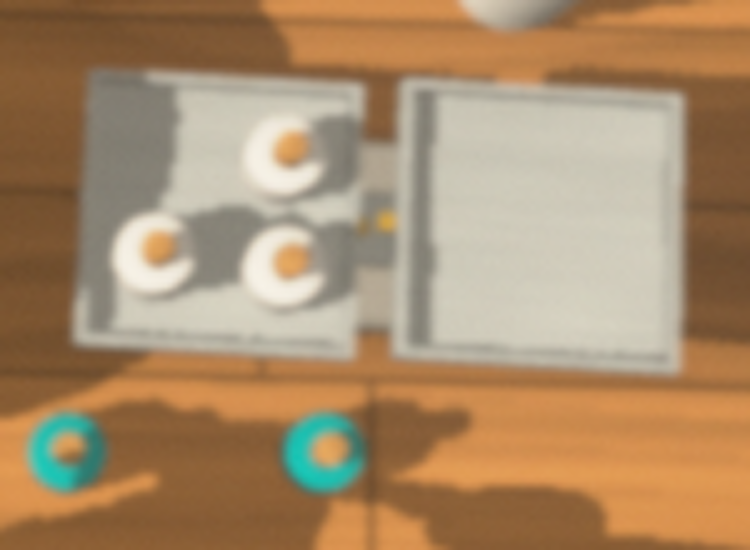

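View pics/t_bin.png

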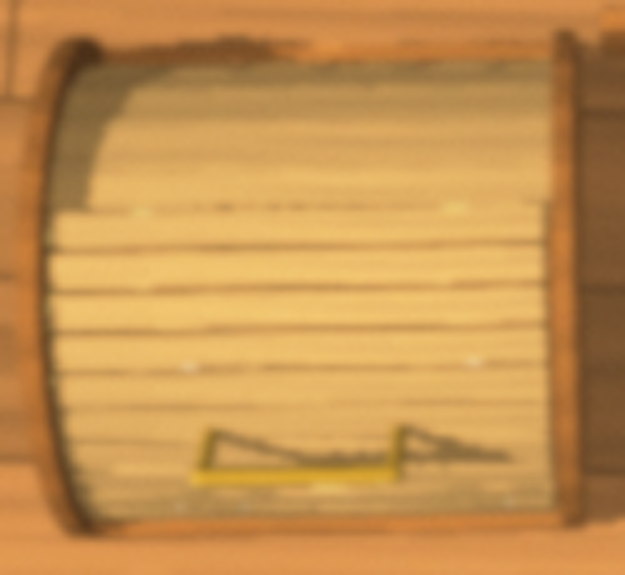

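```bash
cat >> h.py <<'E'
S=lambda u,v:(270+(u+.5)/3.75-.5,80+(v+.5)/3.75-.5)
SB=lambda u,v:(255+(u+.5)/3.5-.5,240+(v+.5)/3.5-.5)
T=lambda u,v:(315+(u+.5)/5-.5,215+(v+.5)/5-.5)
TB=lambda u,v:(190+(u+.5)/5-.5,195+(v+.5)/5-.5)
E
python3 - <<'E'
from h import *
np.set_printoptions(precision=4,suppress=True)
P={"barR":(SB(478,157),TB(397,470)),"barL":(SB(513,331),TB(197,477)),
"jA":(S(150,350),T(292,146)),"jB":(S(253,343),T(292,259)),"jC":(S(260,456),T(159,246)),
"rp_xx-":(S(45,67),T(684,93)),"rp_x-y-":(S(286,48),T(680,372)),"rp_x-y+":(S(312,274),T(395,356)),"rp_x+y+":(S(66,297),T(402,79)),
"lp_x+y-":(S(68,332),T(364,84)),"lp_x-y-":(S(316,316),T(354,355)),"lp_x-y+":(S(343,553),T(74,344)),"lp_x+y+":(S(90,572),T(90,71)),
"chF-":(SB(447,45),TB(565,523)),"chF+":(SB(541,500),TB(82,530)),"chB-":(SB(30,130),TB(563,35)),"chB+":(SB(95,575),TB(85,45)),
}
for k,(a,b) in P.items():
    X,e=tri(a,b);print(k,X,*e)
E
```

```text
barR [0.3833 0.1572 0.1897] [-1.2 -0.7] [-0.8  0.8]
barL [0.3781 0.2804 0.1852] [-0.6 -0.4] [-0.4  0.4]
jA [ 0.5396 -0.1709  0.1663] [-0. -0.] [-0.  0.]
jB [ 0.4666 -0.1715  0.1575] [-0.3 -0.2] [-0.2  0.3]
jC [ 0.4735 -0.0861  0.156 ] [-0.3 -0.2] [-0.1  0.2]
rp_xx- [ 0.5886 -0.4374  0.1181] [-0.9 -0.6] [-0.5  0.7]
rp_x-y- [ 0.4028 -0.4312  0.1155] [-0.6 -0.4] [-0.4  0.5]
rp_x-y+ [ 0.4101 -0.2451  0.105 ] [-0.6 -0.4] [-0.4  0.5]
rp_x+y+ [ 0.5953 -0.2493  0.1082] [-1.1 -0.7] [-0.6  0.8]
lp_x+y- [ 0.5957 -0.2267  0.0935] [-0.6 -0.4] [-0.3  0.5]
lp_x-y- [ 0.4109 -0.2195  0.0879] [-1.  -0.6] [-0.6  0.8]
lp_x-y+ [ 0.4167 -0.034   0.077 ] [-0.4 -0.3] [-0.3  0.3]
lp_x+y+ [ 0.6018 -0.0407  0.0854] [-0.7 -0.4] [-0.4  0.5]
chF- [0.3669 0.0501 0.0822] [1.7 0.9] [ 1.  -1.2]
chF+ [0.3527 0.3863 0.0277] [-0.9 -0.6] [-0.6  0.6]
chB- [0.6982 0.0671 0.0685] [-1.1 -0.7] [-0.6  0.8]
chB+ [0.6855 0.3984 0.0607] [-0.9 -0.6] [-0.5  0.6]
```

Run:
```python
from h import *
np.set_printoptions(precision=4,suppress=True)
def two(k,a,b,z): print(k,onz("side",a,z)[:2],onz("top",b,z)[:2])
two("barR",SB(478,157),TB(397,470),.1705);two("barL",SB(513,331),TB(197,477),.1705)
for k,a,b in [("jA",S(150,350),T(292,146)),("jB",S(253,343),T(292,259)),("jC",S(260,456),T(159,246))]: two(k,a,b,.158)
for k,a,b in [("r",S(45,67),T(684,93)),("r",S(286,48),T(680,372)),("r",S(312,274),T(395,356)),("r",S(66,297),T(402,79))]: two(k,a,b,.120)
for k,a,b in [("l",S(68,332),T(364,84)),("l",S(316,316),T(354,355)),("l",S(343,553),T(74,344)),("l",S(90,572),T(90,71))]: two(k,a,b,.092)
```

```text
barR [0.3774 0.1553] [0.3877 0.1569]
barL [0.3742 0.2797] [0.3806 0.282 ]
jA [ 0.5391 -0.1746] [ 0.5413 -0.1719]
jB [ 0.4658 -0.1706] [ 0.4674 -0.1721]
jC [ 0.4731 -0.0849] [ 0.4739 -0.0865]
r [ 0.5864 -0.4341] [ 0.5907 -0.4387]
r [ 0.4021 -0.4271] [ 0.4039 -0.4312]
r [ 0.4108 -0.2367] [ 0.4102 -0.2441]
r [ 0.5928 -0.2413] [ 0.5956 -0.2496]
l [ 0.5941 -0.2261] [ 0.5976 -0.2281]
l [ 0.409  -0.2154] [ 0.4131 -0.221 ]
l [ 0.4177 -0.0282] [ 0.4163 -0.0345]
l [ 0.6002 -0.0371] [ 0.6021 -0.0417]
```

```bash
cat >> h.py <<'E'
from scipy.spatial.transform import Rotation as Ro
def plan(xyz,yaw=0.0):
    """delta to reach tcp xyz with tool down, tool y at yaw deg; in current tool axes"""
    s=sense();R=Ro.from_quat(s["orientation"]);a=np.radians(yaw);y=np.array([np.cos(a),np.sin(a),0]);z=np.array([0,0,-1.])
    D=Ro.from_matrix(np.column_stack([np.cross(y,z),y,z]))
    print("slide",np.round(R.inv().apply(np.array(xyz)-s["ee_pos"]),4),"dr",np.round((R.inv()*D).as_rotvec(degrees=True),2))
def st():
    s=sense();R=Ro.from_quat(s["orientation"]).as_matrix()
    print("t %.1f"%s["t"],"pos",np.round(s["ee_pos"],4),"yaw %.1f"%np.degrees(np.arctan2(R[1,1],R[0,1])),"z",np.round(R[:,2],3),"F",np.round(s["contact_force"],1),"w %.3f"%s["grip_width"],"q",np.round(s["qpos"],2))
E
python3 -m pendant '[{"slide":[-0.03,-0.02,-0.02],"dr":[0,0,7.6],"jaw":0},{"slide":[-0.06,-0.04,-0.035],"dr":[0,0,15.2],"jaw":0},{"slide":[-0.10,-0.07,-0.05],"dr":[0,0,22.8],"jaw":0},{"slide":[-0.13,-0.09,-0.06],"dr":[0,0,30.4],"jaw":0},{"slide":[-0.16,-0.11,-0.06],"dr":[0,0,38],"jaw":0}]' 20
python3 -c "
from h import *
st();plan([.38,.218,.255])"
```

```text
t: 0.6
ee_pos: [0.2552, 0.3641, 0.26]
orientation: [0.439, 0.899, 0.001, 0.0]
contact_force: [0.4, 0.7, 0.5]
grip_width: 1.004
t 0.6 pos [0.2552 0.3641 0.26  ] yaw 37.9 z [ 0.002  0.002 -1.   ] F [0.4 0.7 0.5] w 1.004 q [ 0.79  0.15  1.62 -0.    1.38  0.12]
slide [-0.192   0.0085  0.005 ] dr [ 0.14 -0.06 37.94]
```

```bash
python3 -m pendant '[{"slide":[-0.038,0.002,0],"dr":[0,0,7.6],"jaw":0},{"slide":[-0.077,0.004,0],"dr":[0,0,15.2],"jaw":0},{"slide":[-0.115,0.006,0],"dr":[0,0,22.8],"jaw":0},{"slide":[-0.154,0.008,0],"dr":[0,0,30.4],"jaw":0},{"slide":[-0.192,0.0085,0.005],"dr":[0,0,37.9],"jaw":0}]' 20
python3 -c "
from h import *
st();plan([.38,.218,.152])
crop(snapshot('side'),255,240,415,410,3.5,'pics/s1.png');crop(snapshot('top'),190,195,315,310,5,'pics/t1.png');"
```

```text
t: 1.1
ee_pos: [0.3806, 0.2184, 0.2539]
orientation: [0.707, 0.707, 0.0, 0.0]
contact_force: [0.7, 0.5, -0.6]
grip_width: 1.001
t 1.1 pos [0.3806 0.2184 0.2539] yaw 0.0 z [ 0.001  0.    -1.   ] F [ 0.7  0.5 -0.6] w 1.001 q [0.35 0.14 1.64 0.   1.36 0.34]
slide [-0.0004 -0.0007  0.1019] dr [ 0.05 -0.02  0.05]
```

View pics/s1.png

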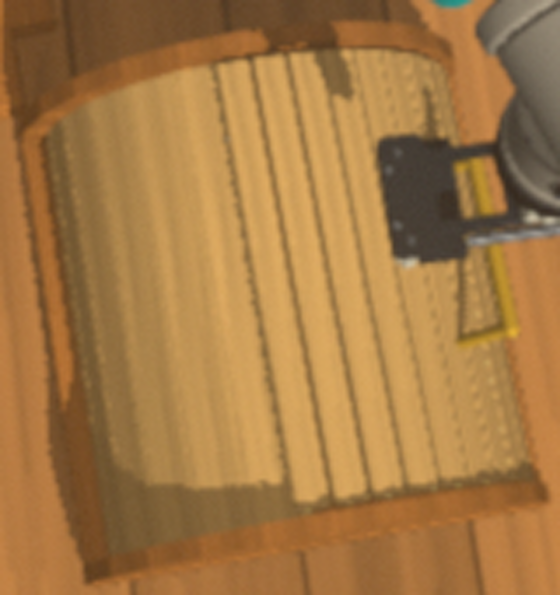

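View pics/t1.png

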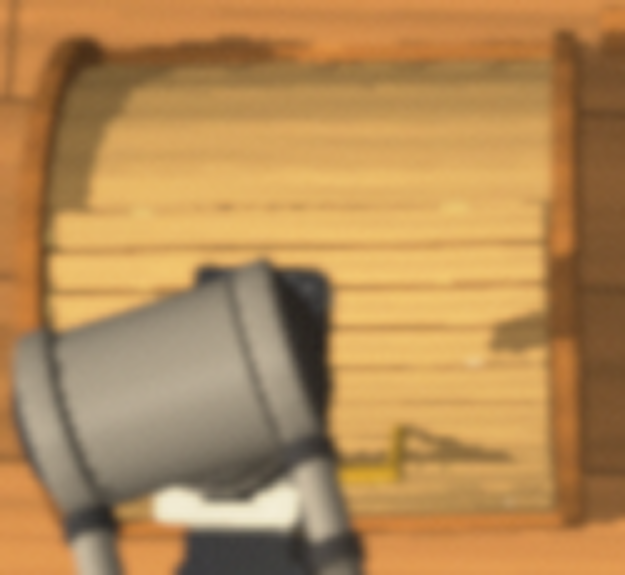

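```bash
python3 -m pendant '[{"slide":[0,-0.001,0],"dr":[0,0,0],"jaw":160},{"slide":[0,-0.001,0.02],"dr":[0,0,0],"jaw":160},{"slide":[0,-0.001,0.045],"dr":[0,0,0],"jaw":160},{"slide":[0,-0.001,0.065],"dr":[0,0,0],"jaw":160},{"slide":[0,-0.001,0.07],"dr":[0,0,0],"jaw":160}]' 20
python3 -m pendant '[{"slide":[0,0,0.007],"dr":[0,0,0],"jaw":160},{"slide":[0,0,0.015],"dr":[0,0,0],"jaw":160},{"slide":[0,0,0.022],"dr":[0,0,0],"jaw":160},{"slide":[0,0,0.027],"dr":[0,0,0],"jaw":160},{"slide":[0,0,0.028],"dr":[0,0,0],"jaw":160}]' 20
python3 -c "
from h import *
st()
crop(snapshot('side'),335,240,455,360,5,'pics/s2.png')"
```

```text
t: 1.7
ee_pos: [0.3764, 0.2203, 0.182]
orientation: [0.704, 0.71, -0.002, -0.001]
contact_force: [0.4, -0.1, -0.2]
grip_width: 0.614
t: 2.2
ee_pos: [0.3784, 0.2196, 0.1553]
orientation: [0.705, 0.709, -0.0, -0.0]
contact_force: [0.5, -0.1, 0.1]
grip_width: 0.369
t 2.2 pos [0.3784 0.2196 0.1553] yaw 0.4 z [-0.001 -0.    -1.   ] F [ 0.5 -0.1  0.1] w 0.369 q [0.35 0.23 1.82 0.   1.1  0.34]
```

View pics/s2.png

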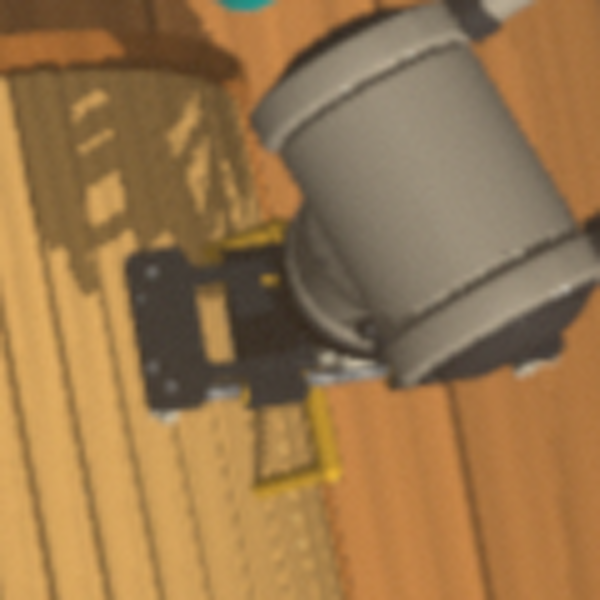

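```bash
python3 -m pendant '[{"slide":[0,0,0],"dr":[0,0,0],"jaw":255},{"slide":[0,0,0],"dr":[0,0,0],"jaw":255},{"slide":[0,0,0],"dr":[0,0,0],"jaw":255},{"slide":[0,0,0],"dr":[0,0,0],"jaw":255},{"slide":[0,0,0],"dr":[0,0,0],"jaw":255}]' 20
python3 -c "
from h import *
st()"
```

```text
t: 2.75
ee_pos: [0.3792, 0.2198, 0.1561]
orientation: [0.705, 0.709, 0.001, 0.0]
contact_force: [0.8, -0.0, 1.7]
grip_width: 0.015
t 2.8 pos [0.3792 0.2198 0.1561] yaw 0.4 z [ 0.001  0.    -1.   ] F [ 0.8 -0.   1.7] w 0.015 q [ 0.35  0.23  1.82 -0.    1.1   0.34]
```

```bash
python3 -c "
from h import *
st()
crop(snapshot('side'),335,240,455,360,5,'pics/s3.png');crop(snapshot('top'),190,215,310,315,5,'pics/t3.png')
for p in ([.3792,.2198,.156],[.3792,.2198,.175]): print(proj('side',p),proj('top',p))"
```

```text
t 2.8 pos [0.3792 0.2198 0.1561] yaw 0.4 z [ 0.001  0.    -1.   ] F [ 0.8 -0.   1.7] w 0.015 q [ 0.35  0.23  1.82 -0.    1.1   0.34]
[394.12025522 311.21032766] [249.47700443 291.2674344 ]
[395.19821935 309.7890919 ] [248.63917373 290.75029635]
```

View pics/s3.png

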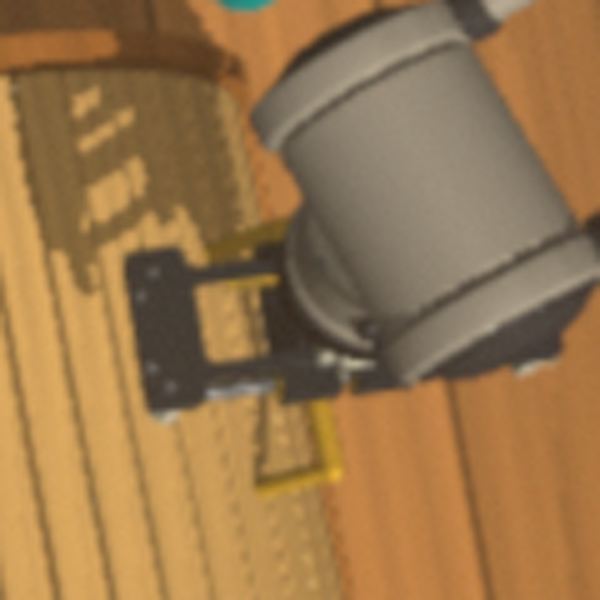

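View pics/t3.png

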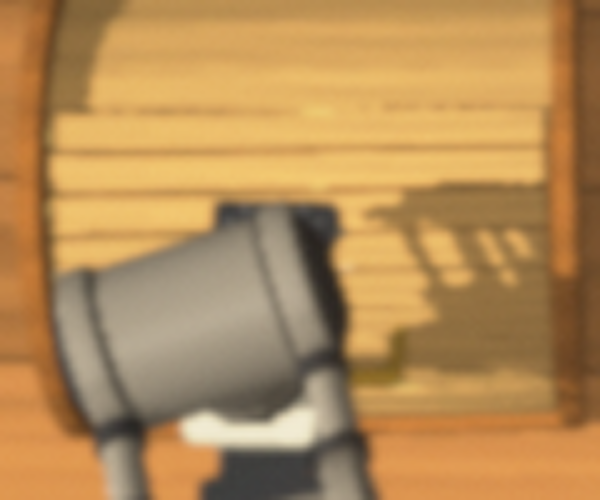

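```bash
python3 -c "
from h import *
im=snapshot('side')
crop(im,372,285,412,345,10,'pics/s4.png')
for x in(.36,.37,.38): 
  for z in (.16,.1705,.187): print(x,z,proj('side',[x,.2198,z]).round(1),proj('side',[x-.0021,.2798,z]).round(1))"
```

```text
0.36 0.16 [402.  309.9] [407.2 334. ]
0.36 0.1705 [402.7 309.1] [407.9 333.4]
0.36 0.187 [403.7 307.9] [409.  332.4]
0.37 0.16 [398.  310.4] [403.1 334.6]
0.37 0.1705 [398.6 309.7] [403.8 333.9]
0.37 0.187 [399.6 308.4] [404.9 332.9]
0.38 0.16 [394. 311.] [399.1 335.1]
0.38 0.1705 [394.6 310.2] [399.7 334.5]
0.38 0.187 [395.6 308.9] [400.7 333.5]
```

View pics/s4.png

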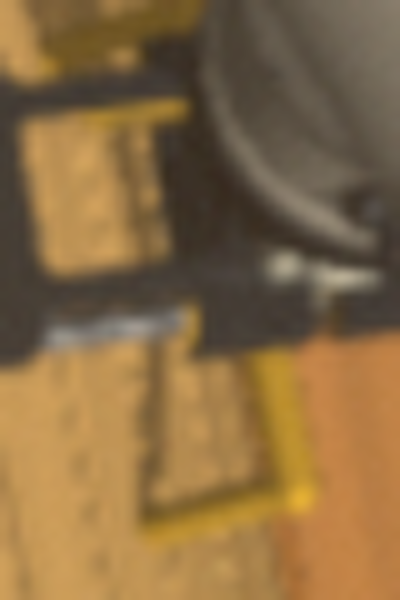

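Run:
```python
from h import *
s=cv2.imread("pics/side0.png");t=cv2.imread("pics/top0.png")
np.set_printoptions(precision=4,suppress=True)
for n,im,(x0,y0,x1,y1) in(("side",s,(370,270,412,350)),("top",t,(222,275,280,300))):
    h=cv2.cvtColor(im,cv2.COLOR_BGR2HSV)[y0:y1,x0:x1]
    b,g,r=[im[y0:y1,x0:x1,i].astype(int) for i in range(3)]
    m=((h[...,0]>=21)&(h[...,1]>195)&(h[...,2]>120)).astype(np.uint8)
    print(n,m.sum())
    for row in range(m.shape[0]):
        c=np.nonzero(m[row])[0]
        if len(c):print(row+y0,c.min()+x0,c.max()+x0,len(c),end=' | ')
    print()
    o=im[y0:y1,x0:x1].copy();o2=o.copy();o2[m>0]=(255,0,255)
    cv2.imwrite(f"pics/m_{n}.png",cv2.resize(np.hstack([o,o2]) if n=="side" else np.vstack([o,o2]),None,fx=7,fy=7,interpolation=cv2.INTER_NEAREST))
```

```text
side 5
295 392 392 1 | 300 393 393 1 | 301 394 394 1 | 316 397 397 1 | 334 401 401 1 | 
top 24
289 254 267 8 | 290 231 251 16 |
```

View pics/m_side.png

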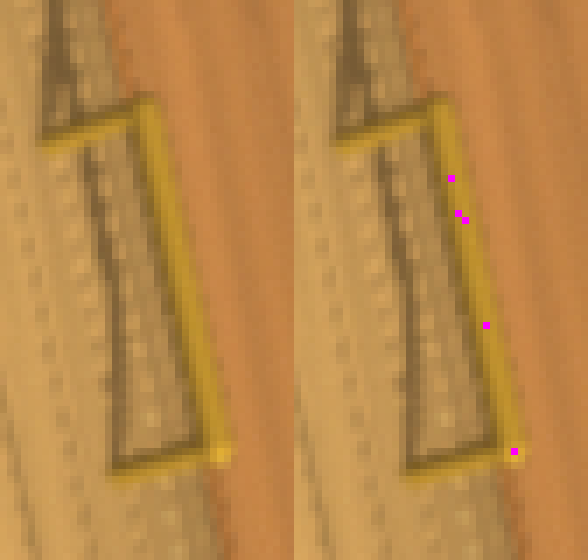

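View pics/m_top.png

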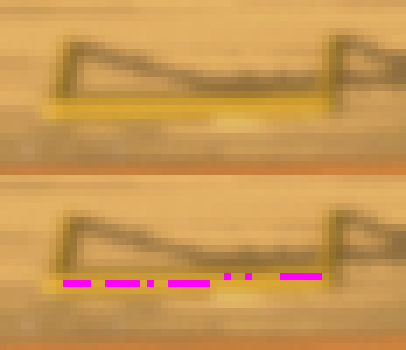

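Run:
```python
from h import *
np.set_printoptions(precision=4,suppress=True)
a=((390.4,284.5),(268.6,289.0));b=((400.2,334.5),(229.3,289.8))
for k in(a,b):
    print(*tri(*k))
m=(np.array(a)+np.array(b))/2;print(*tri(*m))
for z in(.15,.16,.17,.18,.19,.2,.21):print(z,onz("side",m[0],z)[:2],onz("top",m[1],z)[:2])
# bin cheeks top-most: axis along y check. slat/shell boundary etc
for z in(.03,.202):print([proj("top",[x,.05,z]).round(1) for x in (.36,.53,.70)],[proj("side",[x,.05,z]).round(1) for x in (.36,.53,.70)])
```

```text
[0.3836 0.1575 0.1873] [array([-0.6, -0.4]), array([-0.4,  0.4])]
[0.3794 0.2803 0.1798] [array([-0.5, -0.3]), array([-0.3,  0.3])]
[0.3814 0.2192 0.1821] [array([-0.6, -0.4]), array([-0.4,  0.4])]
0.15 [0.3745 0.215 ] [0.3856 0.2226]
0.16 [0.3763 0.2166] [0.3847 0.2212]
0.17 [0.378  0.2183] [0.3839 0.2198]
0.18 [0.3797 0.22  ] [0.383  0.2183]
0.19 [0.3814 0.2216] [0.3822 0.2169]
0.2 [0.3831 0.2233] [0.3813 0.2155]
0.21 [0.3848 0.225 ] [0.3804 0.214 ]
[array([304. , 301.1]), array([305.4, 252.1]), array([306.8, 204.9])] [array([384.2, 258.3]), array([323.3, 265.9]), array([261.9, 273.6])]
[array([302.4, 297.4]), array([304. , 243.1]), array([305.6, 191. ])] [array([392.6, 239.7]), array([324.8, 248. ]), array([256.4, 256.5])]
```

```bash
python3 -m pendant '[{"slide":[0,0,0],"dr":[0,0,0],"jaw":160},{"slide":[0,0,0],"dr":[0,0,0],"jaw":160},{"slide":[0,0,0],"dr":[0,0,0],"jaw":160},{"slide":[0,0.001,0],"dr":[0,0,0],"jaw":160},{"slide":[0,0.002,-0.010],"dr":[0,0,0],"jaw":160}]' 20
python3 -m pendant '[{"slide":[0,0,-0.003],"dr":[0,0,0],"jaw":200},{"slide":[0,0,-0.003],"dr":[0,0,0],"jaw":255},{"slide":[0,0,-0.003],"dr":[0,0,0],"jaw":255},{"slide":[0,0,-0.003],"dr":[0,0,0],"jaw":255},{"slide":[0,0,-0.003],"dr":[0,0,0],"jaw":255}]' 20
python3 -c "
from h import *
st()"
```

```text
t: 3.4
ee_pos: [0.3797, 0.2193, 0.165]
orientation: [0.705, 0.709, -0.001, -0.001]
contact_force: [-0.2, -0.4, -0.3]
grip_width: 0.358
t: 3.9
ee_pos: [0.3804, 0.2196, 0.1686]
orientation: [0.705, 0.709, -0.0, -0.0]
contact_force: [-0.1, 0.1, 0.4]
grip_width: 0.017
t 3.9 pos [0.3804 0.2196 0.1686] yaw 0.4 z [-0. -0. -1.] F [-0.1  0.1  0.4] w 0.017 q [0.35 0.22 1.79 0.   1.13 0.34]
```

```bash
python3 -m pendant '[{"slide":[0,0,0.005],"dr":[0,0,0],"jaw":255},{"slide":[0,0,0.01],"dr":[0,0,0],"jaw":255},{"slide":[0,0,0.015],"dr":[0,0,0],"jaw":255},{"slide":[0,0,0.019],"dr":[0,0,0],"jaw":255},{"slide":[0,0,0.019],"dr":[0,0,0],"jaw":255}]' 20
python3 -m pendant '[{"slide":[0,-0.005,0],"dr":[0,0,0],"jaw":255},{"slide":[0,-0.01,0],"dr":[0,0,0],"jaw":255},{"slide":[0,-0.01,0],"dr":[0,0,0],"jaw":255},{"slide":[0,-0.01,0],"dr":[0,0,0],"jaw":255},{"slide":[0,-0.01,0],"dr":[0,0,0],"jaw":255}]' 20
python3 -c "
from h import *
st()
crop(snapshot('side'),335,240,455,360,5,'pics/s5.png')"
```

```text
t: 4.4
ee_pos: [0.3801, 0.2196, 0.1491]
orientation: [0.705, 0.709, -0.0, -0.0]
contact_force: [-0.8, -0.2, -0.9]
grip_width: 0.003
t: 4.9
ee_pos: [0.3706, 0.2196, 0.1498]
orientation: [0.705, 0.709, 0.0, 0.0]
contact_force: [-0.6, -0.1, 0.1]
grip_width: 0.006
t 4.9 pos [0.3706 0.2196 0.1498] yaw 0.4 z [ 0.  0. -1.] F [-0.6 -0.1  0.1] w 0.006 q [0.36 0.22 1.84 0.   1.08 0.35]
```

View pics/s5.png

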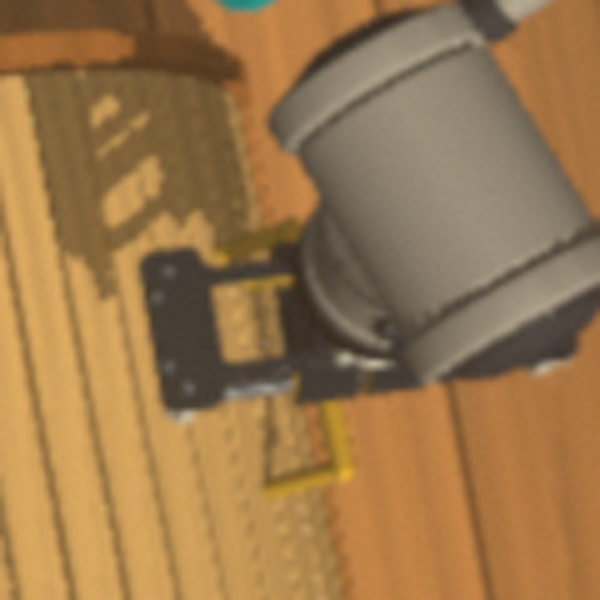

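```bash
python3 -m pendant '[{"slide":[0,0,-0.006],"dr":[0,0,0],"jaw":255},{"slide":[0,0,-0.012],"dr":[0,0,0],"jaw":255},{"slide":[0,0.002,-0.018],"dr":[0,0,0],"jaw":255},{"slide":[0,0.006,-0.024],"dr":[0,0,0],"jaw":255},{"slide":[0,0.01,-0.03],"dr":[0,0,0],"jaw":255}]' 20
python3 -c "
from h import *
st()
crop(snapshot('side'),335,240,455,360,5,'pics/s6.png');crop(snapshot('top'),190,215,310,315,5,'pics/t6.png')"
```

```text
t: 5.45
ee_pos: [0.3811, 0.2197, 0.1805]
orientation: [0.705, 0.709, 0.0, 0.0]
contact_force: [-0.1, 0.3, 1.2]
grip_width: 0.008
t 5.5 pos [0.3811 0.2197 0.1805] yaw 0.4 z [ 0.001  0.    -1.   ] F [-0.1  0.3  1.2] w 0.008 q [0.35 0.2  1.77 0.   1.17 0.34]
```

View pics/s6.png

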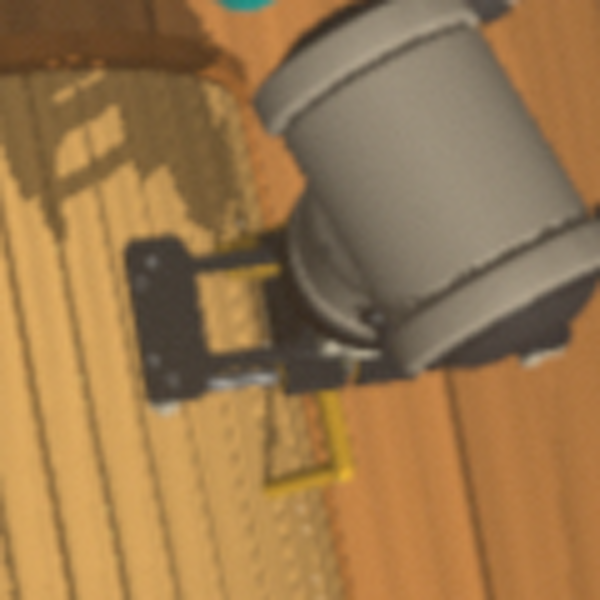

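View pics/t6.png

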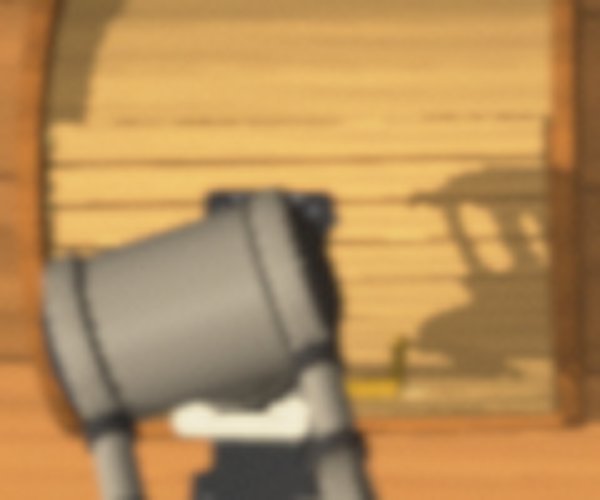

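Run:
```python
from h import *
p=sense()["ee_pos"];print(p)
for dz in(.066,.1,.13):
    for dx in(.019,.038,.095):
        print(dz,dx,[proj("side",p+[dx,dy,dz]).round(1) for dy in(-.0375,0,.0375)],proj("top",p+[dx,-.0375,dz]).round(1))
im=snapshot("side");crop(im,350,275,430,335,10,"pics/s7.png")
```

```text
[0.38178741 0.21986914 0.18071416]
0.066 0.019 [array([387.7, 289.6]), array([390.4, 305.3]), array([393.1, 321.3])] [258.2 281.8]
0.066 0.038 [array([379.6, 290.6]), array([382.3, 306.3]), array([385. , 322.3])] [258.5 275.4]
0.066 0.095 [array([355.5, 293.6]), array([358. , 309.4]), array([360.5, 325.5])] [259.3 256.7]
0.1 0.019 [array([389.6, 286.3]), array([392.3, 302.4]), array([395.2, 318.7])] [256.8 280.5]
0.1 0.038 [array([381.3, 287.4]), array([384.1, 303.5]), array([386.8, 319.8])] [257.1 274.1]
0.1 0.095 [array([356.6, 290.5]), array([359.2, 306.6]), array([361.7, 323.1])] [258.  254.9]
0.13 0.019 [array([391.3, 283.3]), array([394.2, 299.7]), array([397.1, 316.4])] [255.5 279.4]
0.13 0.038 [array([382.9, 284.4]), array([385.7, 300.8]), array([388.6, 317.5])] [255.8 272.8]
0.13 0.095 [array([357.7, 287.6]), array([360.3, 304. ]), array([362.9, 320.8])] [256.7 253.3]
```

View pics/s7.png

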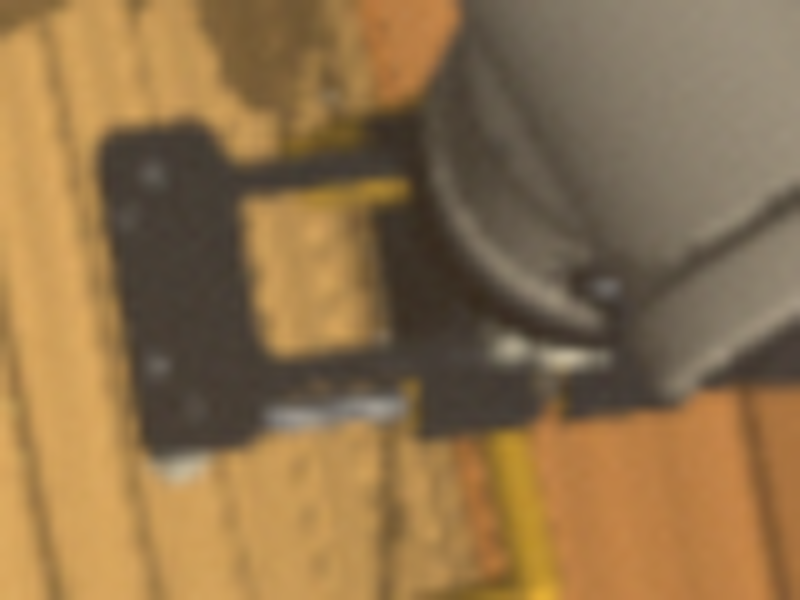

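```bash
python3 -m pendant '[{"slide":[0,0,-0.04],"dr":[0,0,0],"jaw":160},{"slide":[0.04,-0.02,-0.06],"dr":[0,0,0],"jaw":160},{"slide":[0.09,-0.05,-0.06],"dr":[0,0,0],"jaw":160},{"slide":[0.13,-0.08,-0.06],"dr":[0,0,0],"jaw":160},{"slide":[0.17,-0.10,-0.06],"dr":[0,0,0],"jaw":160}]' 20
python3 -c "
from h import *
st()
s=snapshot('side');t=snapshot('top')
cv2.imwrite('pics/side8.png',s[:,:,::-1]);cv2.imwrite('pics/top8.png',t[:,:,::-1])
crop(s,360,270,420,350,8,'pics/s8.png');crop(t,195,250,310,310,7,'pics/t8.png')"
```

```text
t: 6.1
ee_pos: [0.2792, 0.3874, 0.2398]
orientation: [0.705, 0.709, -0.0, -0.0]
contact_force: [1.5, -1.1, 0.2]
grip_width: 0.358
t 6.1 pos [0.2792 0.3874 0.2398] yaw 0.3 z [-0. -0. -1.] F [ 1.5 -1.1  0.2] w 0.358 q [0.79 0.22 1.57 0.   1.34 0.78]
```

View pics/s8.png

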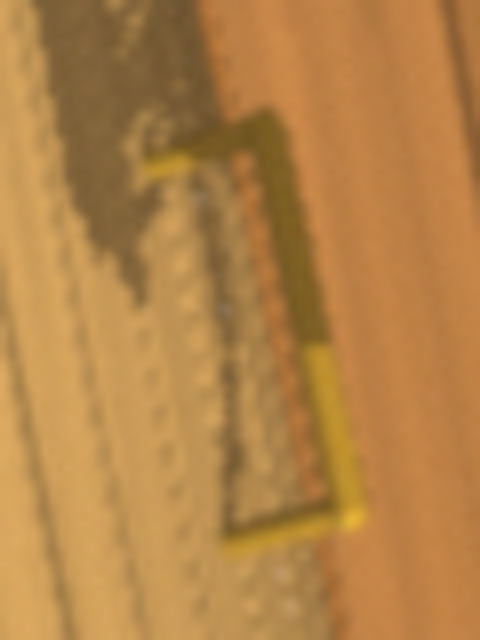

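View pics/t8.png

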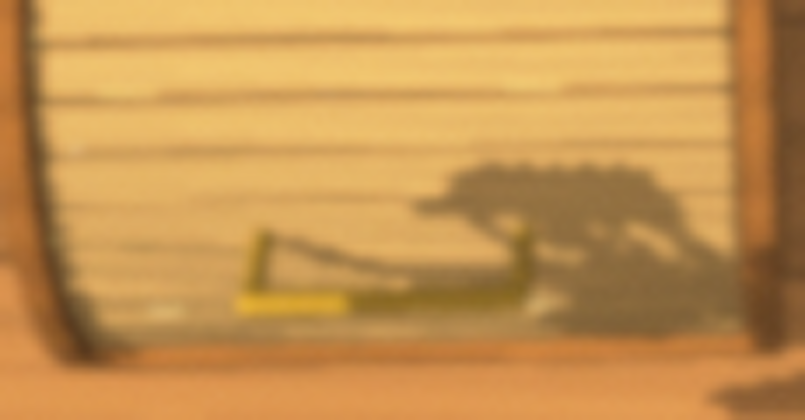

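Run:
```python
from h import *
np.set_printoptions(precision=4,suppress=True)
a=((392.8,285.1),(270.2,291.9));b=((403.1,333.9),(228.5,292.8))
for k in(a,b):
    print(*tri(*k))
m=(np.array(a)+np.array(b))/2;print(*tri(*m))
for z in(.13,.14,.15,.16,.17,.18,.19,.2):
    print(z,onz("side",m[0],z)[:2],onz("top",m[1],z)[:2], "len",np.linalg.norm((onz("side",a[0],z)-onz("side",b[0],z))),np.linalg.norm((onz("top",a[1],z)-onz("top",b[1],z))))
```

```text
[0.3754 0.1549 0.1675] [array([-1. , -0.6]), array([-0.6,  0.7])]
[0.3712 0.281  0.1809] [array([0.1, 0.1]), array([ 0.1, -0.1])]
[0.3732 0.2186 0.1729] [array([-0.6, -0.3]), array([-0.3,  0.4])]
0.13 [0.3645 0.2125] [0.3778 0.2237] len 0.12577197483883262 0.13393972955886205
0.14 [0.3663 0.2141] [0.377  0.2223] len 0.12489881179772602 0.1330904650075104
0.15 [0.368  0.2158] [0.3762 0.2209] len 0.12402564875661956 0.13224120045615886
0.16 [0.3698 0.2175] [0.3754 0.2195] len 0.123152485715513 0.13139193590480724
0.17 [0.3715 0.2191] [0.3746 0.218 ] len 0.12227932267440646 0.13054267135345557
0.18 [0.3733 0.2208] [0.3738 0.2166] len 0.12140615963329995 0.129693406802104
0.19 [0.3751 0.2224] [0.3731 0.2152] len 0.1205329965921934 0.12884414225075236
0.2 [0.3768 0.2241] [0.3723 0.2138] len 0.11965983355108684 0.12799487769940074
```

```bash
python3 -m pendant '[{"slide":[-0.034,0.019,0],"dr":[0,0,0],"jaw":160},{"slide":[-0.068,0.038,0],"dr":[0,0,0],"jaw":160},{"slide":[-0.102,0.057,0],"dr":[0,0,0],"jaw":160},{"slide":[-0.136,0.076,0],"dr":[0,0,0],"jaw":160},{"slide":[-0.168,0.094,0],"dr":[0,0,0],"jaw":160}]' 40
python3 -m pendant '[{"slide":[0,0,0.02],"dr":[0,0,0],"jaw":160},{"slide":[0,0,0.04],"dr":[0,0,0],"jaw":160},{"slide":[0,0,0.055],"dr":[0,0,0],"jaw":160},{"slide":[0,0,0.065],"dr":[0,0,0],"jaw":160},{"slide":[0,0,0.065],"dr":[0,0,0],"jaw":160}]' 40
python3 -m pendant '[{"slide":[0,0,0.005],"dr":[0,0,0],"jaw":160},{"slide":[0,0,0.01],"dr":[0,0,0],"jaw":160},{"slide":[0,0,0.015],"dr":[0,0,0],"jaw":160},{"slide":[0,0,0.02],"dr":[0,0,0],"jaw":160},{"slide":[0,0,0.024],"dr":[0,0,0],"jaw":160}]' 40
python3 -m pendant '[{"slide":[0,0,0],"dr":[0,0,0],"jaw":160},{"slide":[0,0,0],"dr":[0,0,0],"jaw":160},{"slide":[0,0,0],"dr":[0,0,0],"jaw":255},{"slide":[0,0,0],"dr":[0,0,0],"jaw":255},{"slide":[0,0,0],"dr":[0,0,0],"jaw":255}]' 40
python3 -m pendant '[{"slide":[0,0,0],"dr":[0,0,0],"jaw":255},{"slide":[0,0,0],"dr":[0,0,0],"jaw":255},{"slide":[0,0,0],"dr":[0,0,0],"jaw":255},{"slide":[0,0,0],"dr":[0,0,0],"jaw":255},{"slide":[0,0,0],"dr":[0,0,0],"jaw":255}]' 40
python3 -c "
from h import *
s=snapshot('side')
crop(s,360,270,420,350,8,'pics/s9.png')"
```

```text
t: 6.7
ee_pos: [0.3764, 0.2169, 0.2395]
orientation: [0.705, 0.709, -0.0, 0.0]
contact_force: [-0.2, 0.3, -0.5]
grip_width: 0.369
t: 7.2
ee_pos: [0.3752, 0.2184, 0.1735]
orientation: [0.705, 0.709, -0.001, -0.001]
contact_force: [0.6, -0.7, 0.3]
grip_width: 0.374
t: 7.7
ee_pos: [0.3759, 0.2191, 0.1504]
orientation: [0.705, 0.709, 0.0, -0.0]
contact_force: [0.3, -0.4, -0.1]
grip_width: 0.374
t: 8.2
ee_pos: [0.376, 0.2191, 0.1509]
orientation: [0.705, 0.709, 0.0, 0.0]
contact_force: [-0.5, -0.3, 0.6]
grip_width: 0.159
t: 8.7
ee_pos: [0.3759, 0.2191, 0.1507]
orientation: [0.705, 0.709, 0.0, -0.0]
contact_force: [-0.3, 0.1, -0.5]
grip_width: 0.002
```

View pics/s9.png

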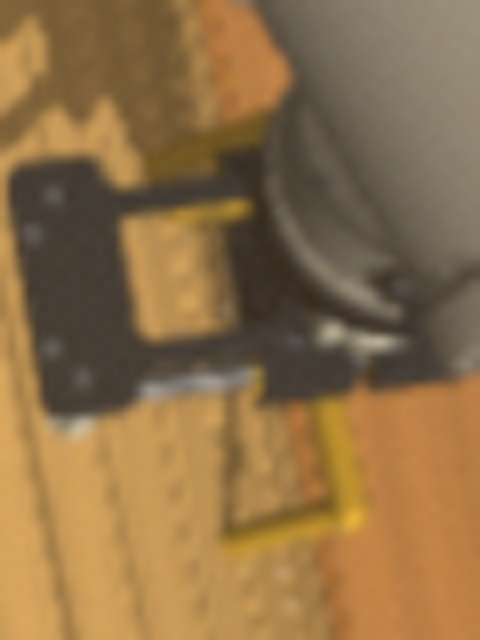

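```bash
python3 -m pendant '[{"slide":[0,0,-0.02],"dr":[0,0,0],"jaw":180},{"slide":[0,-0.003,-0.04],"dr":[0,0,0],"jaw":180},{"slide":[0,-0.005,-0.04],"dr":[0,0,0],"jaw":180},{"slide":[0,-0.005,-0.04],"dr":[0,0,0],"jaw":180},{"slide":[0,-0.005,-0.04],"dr":[0,0,0],"jaw":180}]' 40
python3 -m pendant '[{"slide":[0,0,0.01],"dr":[0,0,0],"jaw":180},{"slide":[0,0,0.02],"dr":[0,0,0],"jaw":180},{"slide":[0,0,0.028],"dr":[0,0,0],"jaw":180},{"slide":[0,0,0.034],"dr":[0,0,0],"jaw":180},{"slide":[0,0,0.04],"dr":[0,0,0],"jaw":180}]' 40
python3 -m pendant '[{"slide":[0,0,0.003],"dr":[0,0,0],"jaw":180},{"slide":[0,0,0.006],"dr":[0,0,0],"jaw":180},{"slide":[0,0,0.009],"dr":[0,0,0],"jaw":180},{"slide":[0,0,0.012],"dr":[0,0,0],"jaw":180},{"slide":[0,0,0.015],"dr":[0,0,0],"jaw":180}]' 40
python3 -m pendant '[{"slide":[0,0,0],"dr":[0,0,0],"jaw":255},{"slide":[0,0,0],"dr":[0,0,0],"jaw":255},{"slide":[0,0,0],"dr":[0,0,0],"jaw":255},{"slide":[0,0,0],"dr":[0,0,0],"jaw":255},{"slide":[0,0,0],"dr":[0,0,0],"jaw":255}]' 40
python3 -c "
from h import *
s=snapshot('side')
crop(s,360,270,420,350,8,'pics/s10.png')"
```

```text
t: 9.25
ee_pos: [0.3704, 0.2188, 0.1899]
orientation: [0.705, 0.709, -0.001, -0.0]
contact_force: [-0.1, 0.0, 0.1]
grip_width: 0.289
t: 9.75
ee_pos: [0.3707, 0.219, 0.1499]
orientation: [0.705, 0.709, -0.0, -0.0]
contact_force: [-0.5, 0.7, -0.2]
grip_width: 0.294
t: 10.25
ee_pos: [0.371, 0.2191, 0.1356]
orientation: [0.705, 0.709, 0.0, 0.0]
contact_force: [-0.5, 0.1, -0.4]
grip_width: 0.294
t: 10.75
ee_pos: [0.3725, 0.2192, 0.1359]
orientation: [0.705, 0.709, 0.001, 0.001]
contact_force: [5.5, -0.8, -4.2]
grip_width: 0.12
```

View pics/s10.png

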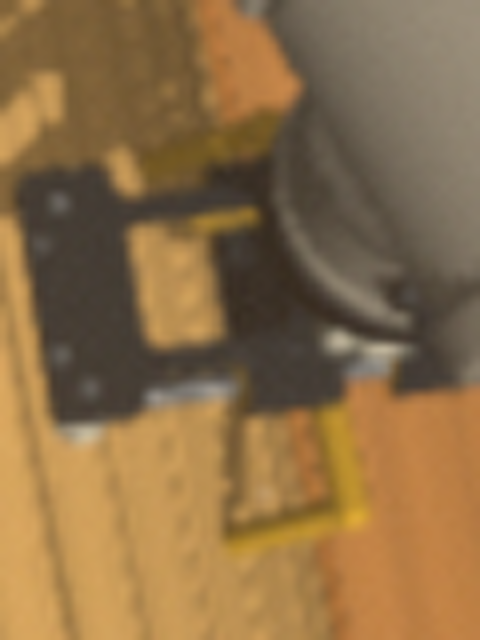

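```bash
python3 -m pendant '[{"slide":[0,0.0145,-0.0146],"dr":[0,0,0],"jaw":255},{"slide":[0.001,0.0303,-0.0276],"dr":[0,0,0],"jaw":255},{"slide":[0.001,0.0473,-0.0391],"dr":[0,0,0],"jaw":255},{"slide":[0.002,0.0653,-0.0489],"dr":[0,0,0],"jaw":255},{"slide":[0.002,0.0842,-0.0568],"dr":[0,0,0],"jaw":255}]' 40
python3 -c "
from h import *
st();s=snapshot('side')
crop(s,255,240,415,410,3.5,'pics/s11.png')"
```

```text
t: 11.3
ee_pos: [0.4526, 0.2221, 0.193]
orientation: [0.705, 0.71, -0.002, -0.002]
contact_force: [-9.9, 4.3, 5.9]
grip_width: 0.119
t 11.3 pos [0.4526 0.2221 0.193 ] yaw 0.4 z [-0.006  0.    -1.   ] F [-9.9  4.3  5.9] w 0.119 q [0.3  0.31 1.58 0.   1.25 0.29]
```

View pics/s11.png

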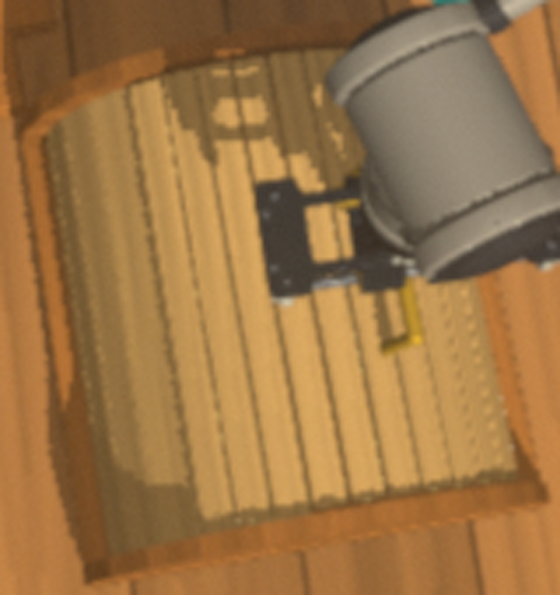

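```bash
python3 -m pendant '[{"slide":[0,0.0196,-0.0061],"dr":[0,0,0],"jaw":255},{"slide":[0.001,0.0397,-0.0102],"dr":[0,0,0],"jaw":255},{"slide":[0.001,0.0601,-0.0123],"dr":[0,0,0],"jaw":255},{"slide":[0.002,0.0806,-0.0125],"dr":[0,0,0],"jaw":255},{"slide":[0.003,0.1011,-0.0106],"dr":[0,0,0],"jaw":255}]' 40
python3 -c "
from h import *
st()"
python3 -m pendant '[{"slide":[0,0.0201,0.0038],"dr":[0,0,0],"jaw":255},{"slide":[0.001,0.0398,0.0096],"dr":[0,0,0],"jaw":255},{"slide":[0.001,0.0589,0.0173],"dr":[0,0,0],"jaw":255},{"slide":[0.002,0.0770,0.0268],"dr":[0,0,0],"jaw":255},{"slide":[0.003,0.0942,0.0381],"dr":[0,0,0],"jaw":255}]' 40
python3 -c "
from h import *
st();s=snapshot('side')
crop(s,255,240,415,410,3.5,'pics/s12.png')"
```

```text
t: 11.85
ee_pos: [0.5558, 0.2254, 0.204]
orientation: [0.705, 0.71, -0.001, -0.001]
contact_force: [-3.8, -0.7, 4.1]
grip_width: 0.119
t 11.8 pos [0.5558 0.2254 0.204 ] yaw 0.4 z [-0.002  0.    -1.   ] F [-3.8 -0.7  4.1] w 0.119 q [0.26 0.48 1.3  0.   1.37 0.25]
t: 12.35
ee_pos: [0.6502, 0.2286, 0.165]
orientation: [0.705, 0.71, -0.001, -0.0]
contact_force: [-4.4, -2.3, 1.8]
grip_width: 0.118
t 12.3 pos [0.6502 0.2286 0.165 ] yaw 0.4 z [-0.002 -0.001 -1.   ] F [-4.4 -2.3  1.8] w 0.118 q [ 0.23  0.68  1.05 -0.    1.41  0.22]
```

View pics/s12.png

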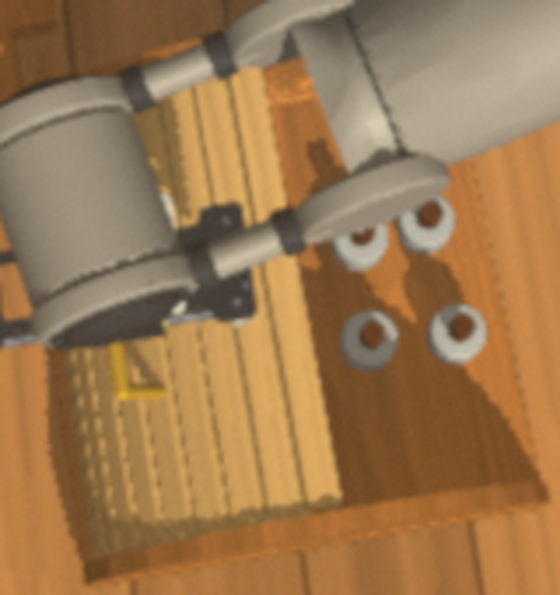

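```bash
python3 -m pendant '[{"slide":[0,0,0],"dr":[0,0,0],"jaw":150},{"slide":[0,0,0],"dr":[0,0,0],"jaw":150},{"slide":[0,0,0],"dr":[0,0,0],"jaw":150},{"slide":[0,0,-0.02],"dr":[0,0,0],"jaw":150},{"slide":[0,0,-0.05],"dr":[0,0,0],"jaw":150}]' 20
python3 -m pendant '[{"slide":[0,0,-0.03],"dr":[0,0,0],"jaw":150},{"slide":[-0.02,-0.01,-0.06],"dr":[0,0,0],"jaw":150},{"slide":[-0.06,-0.03,-0.06],"dr":[0,0,0],"jaw":150},{"slide":[-0.10,-0.05,-0.06],"dr":[0,0,0],"jaw":150},{"slide":[-0.14,-0.07,-0.06],"dr":[0,0,0],"jaw":150}]' 20
python3 -c "
from h import *
st();s=snapshot('side');t=snapshot('top')
cv2.imwrite('pics/side13.png',s[:,:,::-1]);cv2.imwrite('pics/top13.png',t[:,:,::-1])
print(onz('side',(243,118),.184),onz('top',(428,192),.184))
"
```

```text
t: 12.9
ee_pos: [0.6488, 0.2286, 0.214]
orientation: [0.705, 0.709, -0.002, -0.001]
contact_force: [0.3, -0.3, -0.1]
grip_width: 0.412
t: 13.4
ee_pos: [0.5797, 0.0873, 0.2757]
orientation: [0.705, 0.71, 0.0, 0.0]
contact_force: [0.8, -0.4, 0.7]
grip_width: 0.415
t 13.4 pos [0.5797 0.0873 0.2757] yaw 0.4 z [ 0.001 -0.    -1.   ] F [ 0.8 -0.4  0.7] w 0.415 q [ 0.02  0.41  1.2  -0.    1.52  0.01]
[ 0.69819422 -0.34581834  0.184     ] [ 0.71230745 -0.34798832  0.184     ]
```

View pics/side13.png

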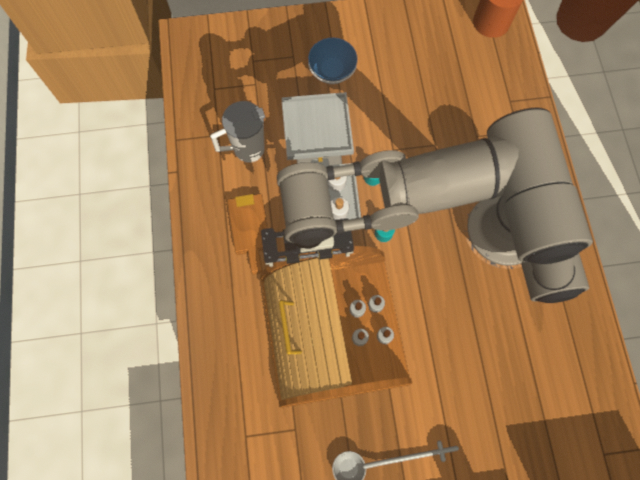

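View pics/top13.png

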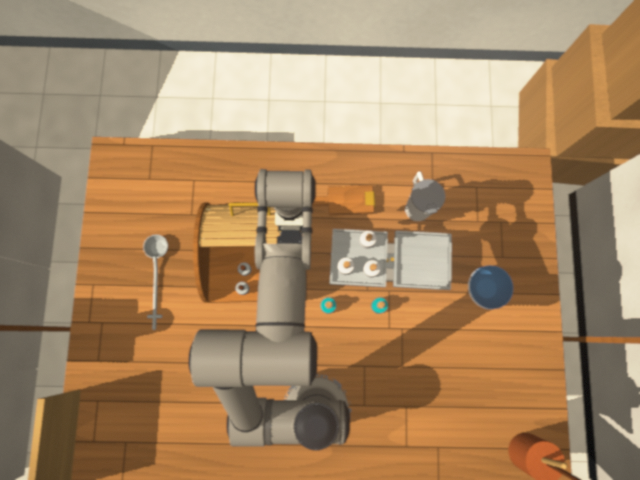

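Run:
```python
from h import *
t=cv2.imread("pics/top13.png")[:,:,::-1];s=cv2.imread("pics/side13.png")[:,:,::-1]
crop(t,315,215,465,325,5,"pics/t14.png")
crop(s,320,260,420,400,5,"pics/s14.png")
```

```text
(no output)
```

View pics/t14.png

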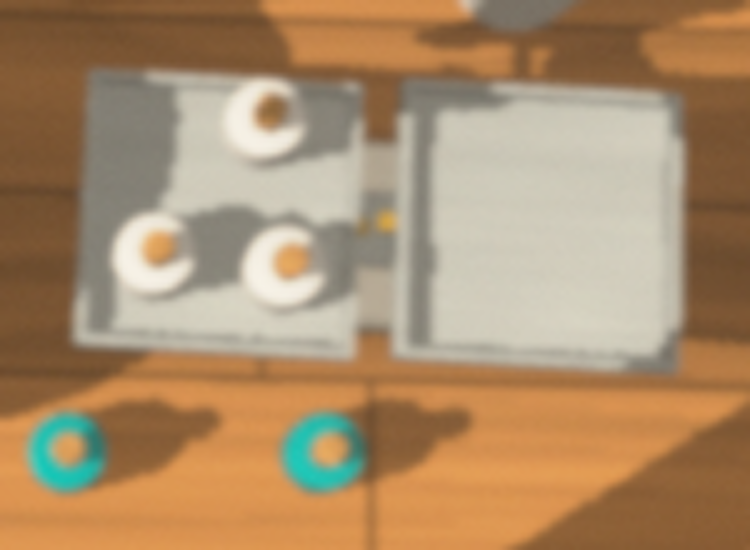

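View pics/s14.png

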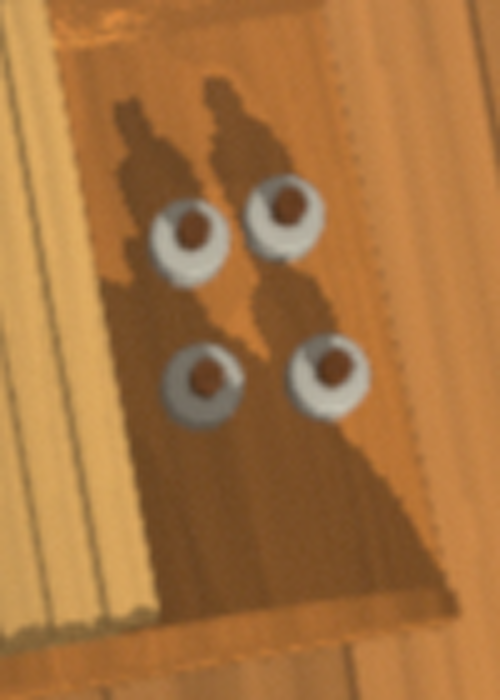

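Run:
```python
from h import *
np.set_printoptions(precision=4,suppress=True)
for z in (.066,.096):
  for p in((193,228),(289,205),(206,375),(335,365)):
    q=(320+(p[0]+.5)/5-.5,260+(p[1]+.5)/5-.5);print(z,q,onz("side",q,z)[:2])
print(onz("top",T(271,112),.158),onz("top",T(292,260),.158),onz("top",T(159,247),.158))
plan([.4665,-.1713,.26])
```

```text
0.066 (358.2, 305.2) [0.4552 0.1772]
0.066 (377.4, 300.6) [0.403  0.1715]
0.066 (360.8, 334.6) [0.4603 0.2544]
0.066 (386.6, 332.6) [0.393  0.2579]
0.096 (358.2, 305.2) [0.4585 0.1827]
0.096 (377.4, 300.6) [0.4073 0.1771]
0.096 (360.8, 334.6) [0.4634 0.2584]
0.096 (386.6, 332.6) [0.3975 0.2617]
[ 0.5634 -0.1582  0.158 ] [ 0.4668 -0.1721  0.158 ] [ 0.4732 -0.0865  0.158 ]
slide [-0.2554 -0.1128  0.0168] dr [-0.01  0.09  0.13]
```

```bash
python3 -m pendant '[{"slide":[-0.043,-0.019,0],"dr":[0,0,0],"jaw":150},{"slide":[-0.086,-0.038,0],"dr":[0,0,0],"jaw":150},{"slide":[-0.129,-0.057,0.005],"dr":[0,0,0],"jaw":150},{"slide":[-0.172,-0.076,0.01],"dr":[0,0,0],"jaw":150},{"slide":[-0.215,-0.095,0.017],"dr":[0,0,0],"jaw":150}]' 20
python3 -m pendant '[{"slide":[-0.02,-0.009,0.02],"dr":[0,0,0],"jaw":150},{"slide":[-0.04,-0.018,0.05],"dr":[0,0,0],"jaw":150},{"slide":[-0.04,-0.018,0.08],"dr":[0,0,0],"jaw":150},{"slide":[-0.04,-0.018,0.09],"dr":[0,0,0],"jaw":150},{"slide":[-0.04,-0.018,0.09],"dr":[0,0,0],"jaw":150}]' 20
python3 -c "
from h import *
st();plan([.4665,-.1713,.132])
crop(snapshot('side'),290,160,370,240,7,'pics/s15.png');crop(snapshot('top'),315,215,395,295,7,'pics/t15.png')"
```

```text
t: 14.0
ee_pos: [0.4869, -0.1281, 0.2587]
orientation: [0.705, 0.71, 0.0, 0.001]
contact_force: [0.9, -1.0, -0.3]
grip_width: 0.412
t: 14.5
ee_pos: [0.4694, -0.1665, 0.1674]
orientation: [0.705, 0.709, -0.0, -0.001]
contact_force: [-0.1, -1.1, 0.4]
grip_width: 0.411
t 14.5 pos [ 0.4694 -0.1665  0.1674] yaw 0.4 z [-0.002  0.001 -1.   ] F [-0.1 -1.1  0.4] w 0.411 q [-0.5   0.32  1.64  0.    1.18 -0.5 ]
slide [-0.0048 -0.0029  0.0354] dr [-0.11 -0.08  0.39]
```

View pics/s15.png

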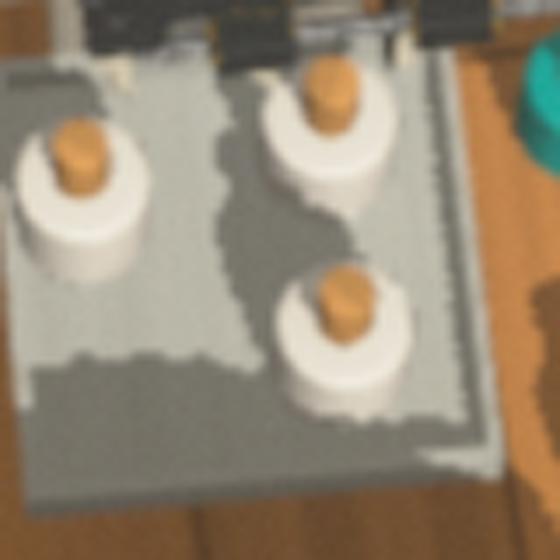

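Run:
```python
from h import *
p=sense()["ee_pos"]
im=snapshot("side");crop(im,290,130,370,190,10,"pics/s16.png")
for dz in(0,.019,.03,.066):print(dz,[proj("side",p+[dx,dy,dz]).round(1) for dx in(.019,.038,-.019) for dy in(0,.0095)], [((proj("side",p+[dx,.0095,dz])-[290,130])*10).round() for dx in(.019,.038,-.019,-.038)])
```

```text
0 [array([328.5, 171.6]), array([329. , 174.9]), array([321.4, 172.4]), array([321.8, 175.7]), array([342.7, 169.9]), array([343.2, 173.2])] [array([390., 449.]), array([318., 457.]), array([532., 432.]), array([604., 424.])]
0.019 [array([328.7, 168.6]), array([329.2, 171.9]), array([321.5, 169.4]), array([322. , 172.8]), array([343.1, 166.9]), array([343.6, 170.2])] [array([392., 419.]), array([320., 428.]), array([536., 402.]), array([608., 394.])]
0.03 [array([328.8, 166.8]), array([329.3, 170.2]), array([321.6, 167.7]), array([322.1, 171. ]), array([343.3, 165.1]), array([343.9, 168.4])] [array([393., 402.]), array([321., 410.]), array([539., 384.]), array([611., 376.])]
0.066 [array([329.3, 160.8]), array([329.8, 164.2]), array([321.8, 161.7]), array([322.3, 165.1]), array([344.1, 159.1]), array([344.7, 162.5])] [array([398., 342.]), array([323., 351.]), array([547., 325.]), array([621., 316.])]
```

View pics/s16.png

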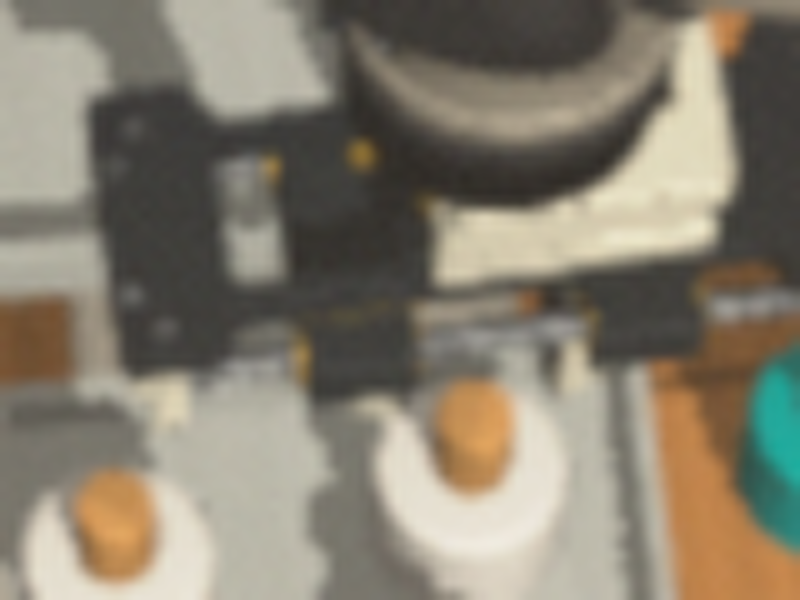

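```bash
python3 -m pendant '[{"slide":[-0.0035,-0.002,0.008],"dr":[0,0,0],"jaw":150},{"slide":[-0.0035,-0.002,0.016],"dr":[0,0,0],"jaw":150},{"slide":[-0.0035,-0.002,0.025],"dr":[0,0,0],"jaw":150},{"slide":[-0.0035,-0.002,0.035],"dr":[0,0,0],"jaw":150},{"slide":[-0.0035,-0.002,0.037],"dr":[0,0,0],"jaw":150}]' 15
python3 -m pendant '[{"slide":[0,0,0.001],"dr":[0,0,0],"jaw":150},{"slide":[0,0,0.002],"dr":[0,0,0],"jaw":150},{"slide":[0,0,0.003],"dr":[0,0,0],"jaw":150},{"slide":[0,0,0.004],"dr":[0,0,0],"jaw":150},{"slide":[0,0,0.005],"dr":[0,0,0],"jaw":150}]' 15
python3 -m pendant '[{"slide":[0,0,0.001],"dr":[0,0,0],"jaw":150},{"slide":[0,0,0.002],"dr":[0,0,0],"jaw":150},{"slide":[0,0,0.003],"dr":[0,0,0],"jaw":150},{"slide":[0,0,0.004],"dr":[0,0,0],"jaw":150},{"slide":[0,0,0.004],"dr":[0,0,0],"jaw":150}]' 15
python3 -c "
from h import *
st();p=sense()['ee_pos']
im=snapshot('side');crop(im,290,130,370,190,10,'pics/s17.png')"
```

```text
t: 15.15
ee_pos: [0.467, -0.1704, 0.1294]
orientation: [0.705, 0.709, -0.0, -0.001]
contact_force: [-0.3, 0.4, -0.1]
grip_width: 0.414
t: 15.65
ee_pos: [0.468, -0.1709, 0.1261]
orientation: [0.705, 0.709, 0.0, 0.0]
contact_force: [-0.9, 0.5, 0.2]
grip_width: 0.413
t: 16.15
ee_pos: [0.4678, -0.1708, 0.1218]
orientation: [0.705, 0.709, 0.0, -0.0]
contact_force: [0.4, 1.1, -0.2]
grip_width: 0.41
t 16.1 pos [ 0.4678 -0.1708  0.1218] yaw 0.4 z [-0.  0. -1.] F [ 0.4  1.1 -0.2] w 0.410 q [-0.5   0.37  1.71  0.    1.06 -0.51]
```

View pics/s17.png

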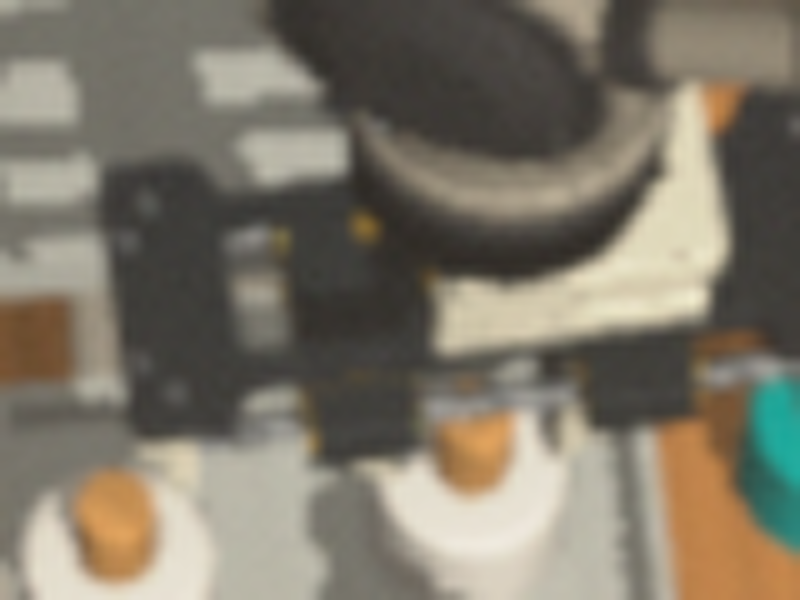

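```bash
python3 -m pendant '[{"slide":[0,0,0.002],"dr":[0,0,0],"jaw":150},{"slide":[0,0,0.004],"dr":[0,0,0],"jaw":150},{"slide":[0,0,0.006],"dr":[0,0,0],"jaw":150},{"slide":[0,0,0.008],"dr":[0,0,0],"jaw":150},{"slide":[0,0,0.009],"dr":[0,0,0],"jaw":150}]' 15
python3 -m pendant '[{"slide":[0,0,0],"dr":[0,0,0],"jaw":255},{"slide":[0,0,0],"dr":[0,0,0],"jaw":255},{"slide":[0,0,0],"dr":[0,0,0],"jaw":255},{"slide":[0,0,0],"dr":[0,0,0],"jaw":255},{"slide":[0,0,0],"dr":[0,0,0],"jaw":255}]' 15
python3 -c "
from h import *
st()"
```

```text
t: 16.7
ee_pos: [0.4677, -0.1708, 0.1127]
orientation: [0.705, 0.709, -0.0, -0.0]
contact_force: [0.8, 0.5, 0.4]
grip_width: 0.41
t: 17.2
ee_pos: [0.4678, -0.1708, 0.113]
orientation: [0.705, 0.709, 0.0, -0.0]
contact_force: [-0.6, -0.9, -1.3]
grip_width: 0.231
t 17.2 pos [ 0.4678 -0.1708  0.113 ] yaw 0.4 z [-0.  0. -1.] F [-0.6 -0.9 -1.3] w 0.231 q [-0.5   0.38  1.72  0.    1.04 -0.51]
```

```bash
python3 -m pendant '[{"slide":[0,0,-0.01],"dr":[0,0,0],"jaw":255},{"slide":[0,0,-0.03],"dr":[0,0,0],"jaw":255},{"slide":[0,0,-0.055],"dr":[0,0,0],"jaw":255},{"slide":[0,0,-0.075],"dr":[0,0,0],"jaw":255},{"slide":[0,0,-0.085],"dr":[0,0,0],"jaw":255}]' 15
python3 -m pendant '[{"slide":[-0.02,0.011,0],"dr":[0,0,0],"jaw":255},{"slide":[-0.05,0.028,0],"dr":[0,0,0],"jaw":255},{"slide":[-0.08,0.045,0],"dr":[0,0,0],"jaw":255},{"slide":[-0.11,0.06,0],"dr":[0,0,0],"jaw":255},{"slide":[-0.122,0.067,0],"dr":[0,0,0],"jaw":255}]' 15
python3 -c "
from h import *
st();plan([.535,-.293,.16])
s=snapshot('side');cv2.imwrite('pics/side18.png',s[:,:,::-1]);crop(s,270,80,400,240,3.75,'pics/s18.png')"
```

```text
t: 17.7
ee_pos: [0.4686, -0.1712, 0.2003]
orientation: [0.705, 0.709, 0.001, 0.002]
contact_force: [-0.4, 0.1, -2.1]
grip_width: 0.233
t: 18.2
ee_pos: [0.5361, -0.2949, 0.1971]
orientation: [0.705, 0.709, -0.0, -0.0]
contact_force: [-0.2, -0.0, -2.1]
grip_width: 0.232
t 18.2 pos [ 0.5361 -0.2949  0.1971] yaw 0.3 z [-0.001 -0.    -1.   ] F [-0.2 -0.  -2.1] w 0.232 q [-0.63  0.51  1.27 -0.    1.37 -0.63]
slide [ 0.0019 -0.0011  0.0371] dr [-0.03  0.01  0.28]
```

View pics/s18.png

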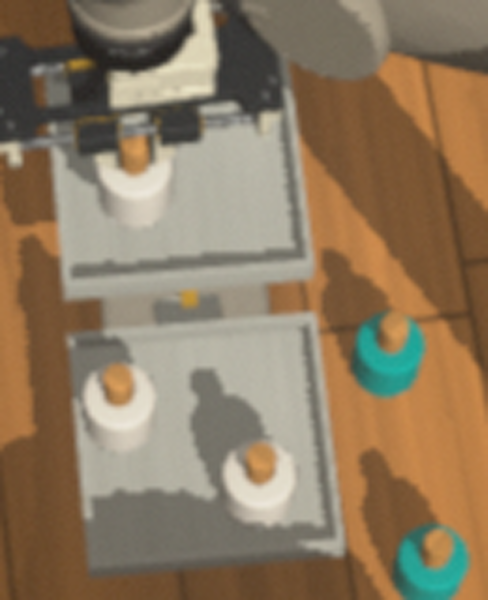

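```bash
python3 -m pendant '[{"slide":[0,0,0.01],"dr":[0,0,0],"jaw":255},{"slide":[0,0,0.022],"dr":[0,0,0],"jaw":255},{"slide":[0,0,0.035],"dr":[0,0,0],"jaw":255},{"slide":[0,0,0.045],"dr":[0,0,0],"jaw":255},{"slide":[0,0,0.05],"dr":[0,0,0],"jaw":255}]' 15
python3 -m pendant '[{"slide":[0,0,0.001],"dr":[0,0,0],"jaw":255},{"slide":[0,0,0.002],"dr":[0,0,0],"jaw":255},{"slide":[0,0,0.003],"dr":[0,0,0],"jaw":255},{"slide":[0,0,0.004],"dr":[0,0,0],"jaw":255},{"slide":[0,0,0.005],"dr":[0,0,0],"jaw":255}]' 15
python3 -c "
from h import *
st()"
```

```text
t: 18.75
ee_pos: [0.5349, -0.2915, 0.1464]
orientation: [0.705, 0.71, -0.0, -0.001]
contact_force: [0.6, 0.7, -0.7]
grip_width: 0.231
t: 19.25
ee_pos: [0.5357, -0.2926, 0.1432]
orientation: [0.705, 0.709, 0.0, 0.0]
contact_force: [-0.5, 0.2, -1.9]
grip_width: 0.233
t 19.2 pos [ 0.5357 -0.2926  0.1432] yaw 0.4 z [ 0.001 -0.    -1.   ] F [-0.5  0.2 -1.9] w 0.233 q [-0.63  0.54  1.36  0.    1.24 -0.63]
```

```bash
python3 -m pendant '[{"slide":[0,0,0.001],"dr":[0,0,0],"jaw":255},{"slide":[0,0,0.002],"dr":[0,0,0],"jaw":255},{"slide":[0,0,0.002],"dr":[0,0,0],"jaw":255},{"slide":[0,0,0.002],"dr":[0,0,0],"jaw":255},{"slide":[0,0,0.002],"dr":[0,0,0],"jaw":255}]' 15
python3 -m pendant '[{"slide":[0,0,0.001],"dr":[0,0,0],"jaw":255},{"slide":[0,0,0.0015],"dr":[0,0,0],"jaw":255},{"slide":[0,0,0.0015],"dr":[0,0,0],"jaw":255},{"slide":[0,0,0.0015],"dr":[0,0,0],"jaw":255},{"slide":[0,0,0.0015],"dr":[0,0,0],"jaw":255}]' 15
python3 -m pendant '[{"slide":[0,0,0.001],"dr":[0,0,0],"jaw":255},{"slide":[0,0,0.0015],"dr":[0,0,0],"jaw":255},{"slide":[0,0,0.0015],"dr":[0,0,0],"jaw":255},{"slide":[0,0,0.0015],"dr":[0,0,0],"jaw":255},{"slide":[0,0,0.0015],"dr":[0,0,0],"jaw":255}]' 15
```

```text
t: 19.75
ee_pos: [0.5357, -0.2924, 0.1411]
orientation: [0.705, 0.709, 0.0, 0.0]
contact_force: [-0.5, 0.9, -0.5]
grip_width: 0.235
t: 20.25
ee_pos: [0.5357, -0.2924, 0.1396]
orientation: [0.705, 0.709, 0.0, 0.0]
contact_force: [-0.5, 0.1, 1.5]
grip_width: 0.235
t: 20.75
ee_pos: [0.5356, -0.2924, 0.138]
orientation: [0.705, 0.709, 0.0, 0.0]
contact_force: [-0.4, 1.5, 1.5]
grip_width: 0.238
```

```bash
python3 -m pendant '[{"slide":[0,0,-0.001],"dr":[0,0,0],"jaw":150},{"slide":[0,0,-0.001],"dr":[0,0,0],"jaw":150},{"slide":[0,0,-0.001],"dr":[0,0,0],"jaw":150},{"slide":[0,0,-0.001],"dr":[0,0,0],"jaw":150},{"slide":[0,0,-0.015],"dr":[0,0,0],"jaw":150}]' 15
python3 -m pendant '[{"slide":[0,0,-0.04],"dr":[0,0,0],"jaw":150},{"slide":[0.02,-0.01,-0.08],"dr":[0,0,0],"jaw":150},{"slide":[0.065,-0.02,-0.11],"dr":[0,0,0],"jaw":150},{"slide":[0.11,-0.03,-0.13],"dr":[0,0,0],"jaw":150},{"slide":[0.155,-0.04,-0.13],"dr":[0,0,0],"jaw":150}]' 15
python3 -c "
from h import *
st();plan([.46,.18,.25],90);plan([.46,.18,.25],-90)
s=snapshot('side');crop(s,270,80,400,240,3.75,'pics/s19.png')"
```

```text
t: 21.25
ee_pos: [0.5346, -0.2917, 0.1512]
orientation: [0.705, 0.709, -0.0, -0.002]
contact_force: [-0.3, 0.2, -0.2]
grip_width: 0.412
t: 21.75
ee_pos: [0.4955, -0.1381, 0.2859]
orientation: [0.705, 0.709, 0.001, 0.003]
contact_force: [1.7, 0.5, 0.7]
grip_width: 0.413
t 21.8 pos [ 0.4955 -0.1381  0.2859] yaw 0.3 z [ 0.005 -0.002 -1.   ] F [1.7 0.5 0.7] w 0.413 q [-0.42  0.26  1.39  0.    1.48 -0.43]
slide [ 0.3183 -0.0341  0.035 ] dr [  0.14   0.35 -89.72]
slide [ 0.3183 -0.0341  0.035 ] dr [ 0.35 -0.14 90.28]
```

View pics/s19.png

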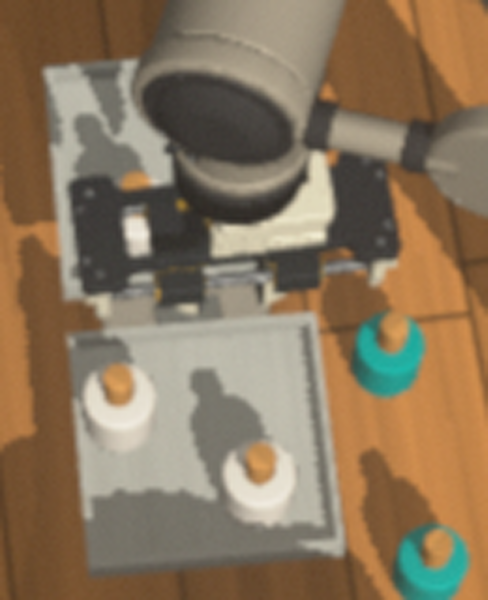

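```bash
python3 -m pendant '[{"slide":[0.045,-0.004,0],"dr":[0,0,8],"jaw":150},{"slide":[0.09,-0.008,0],"dr":[0,0,16],"jaw":150},{"slide":[0.135,-0.012,0],"dr":[0,0,24],"jaw":150},{"slide":[0.18,-0.016,0],"dr":[0,0,32],"jaw":150},{"slide":[0.225,-0.02,0],"dr":[0,0,40],"jaw":150}]' 15
python3 -c "
from h import *
st();plan([.459,.181,.25],-90)"
```

```text
t: 22.3
ee_pos: [0.474, 0.0807, 0.2831]
orientation: [0.9, 0.435, 0.0, 0.0]
contact_force: [1.3, 0.5, -0.5]
grip_width: 0.409
t 22.3 pos [0.474  0.0807 0.2831] yaw -38.4 z [ 0.  0. -1.] F [ 1.3  0.5 -0.5] w 0.409 q [0.01 0.2  1.48 0.   1.46 0.68]
slide [ 0.0692 -0.0742  0.0331] dr [ 1.000e-02 -3.000e-02  5.156e+01]
```

```bash
python3 -m pendant '[{"slide":[0.014,-0.015,0],"dr":[0,0,8.4],"jaw":150},{"slide":[0.028,-0.03,0],"dr":[0,0,16.8],"jaw":150},{"slide":[0.042,-0.045,0],"dr":[0,0,25.2],"jaw":150},{"slide":[0.056,-0.06,0.01],"dr":[0,0,33.6],"jaw":150},{"slide":[0.069,-0.074,0.02],"dr":[0,0,42],"jaw":150}]' 15
python3 -m pendant '[{"slide":[0,0,0],"dr":[0,0,8.4],"jaw":150},{"slide":[0,0,0.02],"dr":[0,0,9.6],"jaw":150},{"slide":[0,0,0.05],"dr":[0,0,9.6],"jaw":150},{"slide":[0,0,0.08],"dr":[0,0,9.6],"jaw":150},{"slide":[0,0,0.09],"dr":[0,0,9.6],"jaw":150}]' 15
python3 -c "
from h import *
st();plan([.459,.181,.1],-90)
s=snapshot('side');crop(s,320,260,420,360,6,'pics/s20.png');crop(snapshot('top'),215,240,305,310,8,'pics/t20.png')"
```

```text
t: 22.8
ee_pos: [0.4588, 0.18, 0.2629]
orientation: [0.997, 0.083, 0.0, -0.0]
contact_force: [-0.5, 0.0, -0.0]
grip_width: 0.413
t: 23.3
ee_pos: [0.4571, 0.1787, 0.1704]
orientation: [1.0, 0.003, -0.002, 0.001]
contact_force: [0.5, -0.0, -0.2]
grip_width: 0.413
t 23.3 pos [0.4571 0.1787 0.1704] yaw -89.7 z [-0.005 -0.001 -1.   ] F [ 0.5 -0.  -0.2] w 0.413 q [0.22 0.31 1.66 0.   1.18 1.78]
slide [ 0.0022 -0.0024  0.0704] dr [0.06 0.27 0.29]
```

View pics/s20.png

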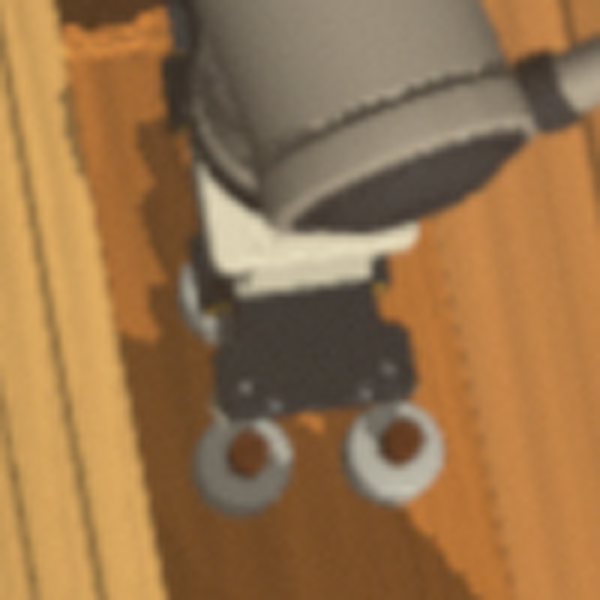

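View pics/t20.png

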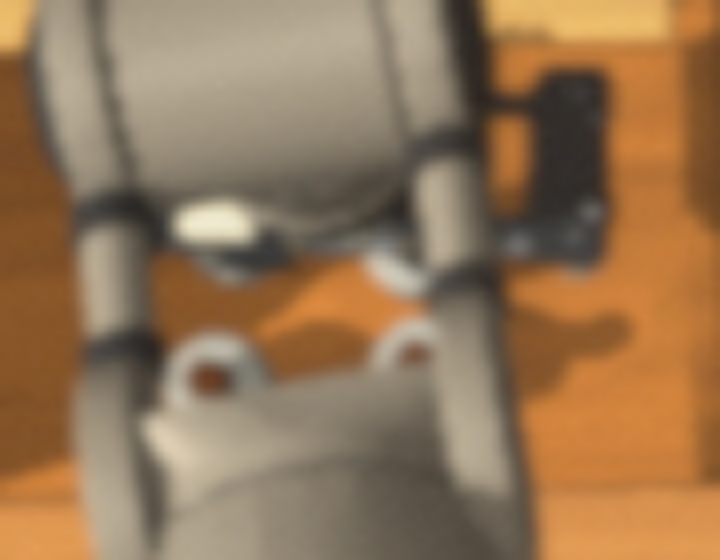

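Run:
```python
from h import *
for p in((212,378),(412,352)):
    q=(215+(p[0]+.5)/8-.5,240+(p[1]+.5)/8-.5);print(onz("top",q,.096))
```

```text
[0.39818522 0.25669712 0.096     ]
[0.41073424 0.17492277 0.096     ]
```

```bash
python3 -m pendant '[{"slide":[0.001,-0.002,0.02],"dr":[0,0,0],"jaw":150},{"slide":[0.001,-0.002,0.045],"dr":[0,0,0],"jaw":150},{"slide":[0.001,-0.002,0.07],"dr":[0,0,0],"jaw":150},{"slide":[0.001,-0.002,0.085],"dr":[0,0,0],"jaw":150},{"slide":[0.001,-0.002,0.095],"dr":[0,0,0],"jaw":150}]' 15
python3 -m pendant '[{"slide":[0,0,0.005],"dr":[0,0,0],"jaw":150},{"slide":[0,0,0.01],"dr":[0,0,0],"jaw":150},{"slide":[0,0,0.015],"dr":[0,0,0],"jaw":150},{"slide":[0,0,0.018],"dr":[0,0,0],"jaw":150},{"slide":[0,0,0.02],"dr":[0,0,0],"jaw":150}]' 15
python3 -c "
from h import *
st()"
```

```text
t: 23.9
ee_pos: [0.4607, 0.1812, 0.0784]
orientation: [1.0, 0.002, 0.001, -0.0]
contact_force: [-0.5, 0.3, -0.6]
grip_width: 0.412
t: 24.4
ee_pos: [0.46, 0.1811, 0.058]
orientation: [1.0, 0.002, 0.0, -0.0]
contact_force: [-0.3, -0.2, -0.9]
grip_width: 0.411
t 24.4 pos [0.46   0.1811 0.058 ] yaw -89.7 z [ 0.  0. -1.] F [-0.3 -0.2 -0.9] w 0.411 q [0.22 0.45 1.79 0.   0.89 1.79]
```

```bash
python3 -m pendant '[{"slide":[0,0,0.003],"dr":[0,0,0],"jaw":150},{"slide":[0,0,0.006],"dr":[0,0,0],"jaw":150},{"slide":[0,0,0.008],"dr":[0,0,0],"jaw":150},{"slide":[0,0,0.008],"dr":[0,0,0],"jaw":150},{"slide":[0,0,0.008],"dr":[0,0,0],"jaw":150}]' 15
python3 -m pendant '[{"slide":[0,0,0],"dr":[0,0,0],"jaw":255},{"slide":[0,0,0],"dr":[0,0,0],"jaw":255},{"slide":[0,0,0],"dr":[0,0,0],"jaw":255},{"slide":[0,0,0],"dr":[0,0,0],"jaw":255},{"slide":[0,0,0],"dr":[0,0,0],"jaw":255}]' 15
python3 -c "
from h import *
st()"
```

```text
t: 24.9
ee_pos: [0.4598, 0.1811, 0.05]
orientation: [1.0, 0.002, -0.0, -0.0]
contact_force: [0.4, -0.9, 0.5]
grip_width: 0.41
t: 25.4
ee_pos: [0.4599, 0.1811, 0.05]
orientation: [1.0, 0.002, 0.0, -0.0]
contact_force: [-0.3, 0.5, -0.9]
grip_width: 0.192
t 25.4 pos [0.4599 0.1811 0.05  ] yaw -89.7 z [ 0.  0. -1.] F [-0.3  0.5 -0.9] w 0.192 q [0.22 0.46 1.8  0.   0.87 1.79]
```

```bash
python3 -m pendant '[{"slide":[0,0,-0.02],"dr":[0,0,0],"jaw":255},{"slide":[0,0,-0.06],"dr":[0,0,0],"jaw":255},{"slide":[0,0,-0.1],"dr":[0,0,0],"jaw":255},{"slide":[0,0,-0.15],"dr":[0,0,0],"jaw":255},{"slide":[0,0,-0.2],"dr":[0,0,0],"jaw":255}]' 15
python3 -m pendant '[{"slide":[0,0.03,0],"dr":[0,0,0],"jaw":255},{"slide":[0,0.07,0],"dr":[0,0,0],"jaw":255},{"slide":[0,0.12,0],"dr":[0,0,0],"jaw":255},{"slide":[0,0.165,0],"dr":[0,0,0],"jaw":255},{"slide":[0,0.21,0],"dr":[0,0,0],"jaw":255}]' 15
python3 -m pendant '[{"slide":[0,0.047,0],"dr":[0,0,0],"jaw":255},{"slide":[-0.002,0.094,0],"dr":[0,0,0],"jaw":255},{"slide":[-0.004,0.141,0],"dr":[0,0,0],"jaw":255},{"slide":[-0.005,0.188,0],"dr":[0,0,0],"jaw":255},{"slide":[-0.006,0.225,0],"dr":[0,0,0],"jaw":255}]' 15
python3 -c "
from h import *
st();plan([.454,-.296,.126],-90)
s=snapshot('side');crop(s,270,80,400,240,3.75,'pics/s21.png')"
```

```text
t: 25.9
ee_pos: [0.4591, 0.1809, 0.2516]
orientation: [1.0, 0.002, -0.0, 0.0]
contact_force: [2.0, -0.0, -0.8]
grip_width: 0.186
t: 26.4
ee_pos: [0.4603, -0.0306, 0.2499]
orientation: [1.0, 0.003, -0.0, -0.0]
contact_force: [1.1, 0.5, -1.0]
grip_width: 0.187
t: 26.9
ee_pos: [0.4553, -0.2565, 0.2497]
orientation: [1.0, 0.002, -0.0, 0.0]
contact_force: [1.3, 0.5, -1.3]
grip_width: 0.189
t 26.9 pos [ 0.4553 -0.2565  0.2497] yaw -89.8 z [-0. -0. -1.] F [ 1.3  0.5 -1.3] w 0.189 q [-0.66  0.3   1.44 -0.    1.4   0.91]
slide [-0.0014  0.0395  0.1237] dr [0.   0.02 0.2 ]
```

View pics/s21.png

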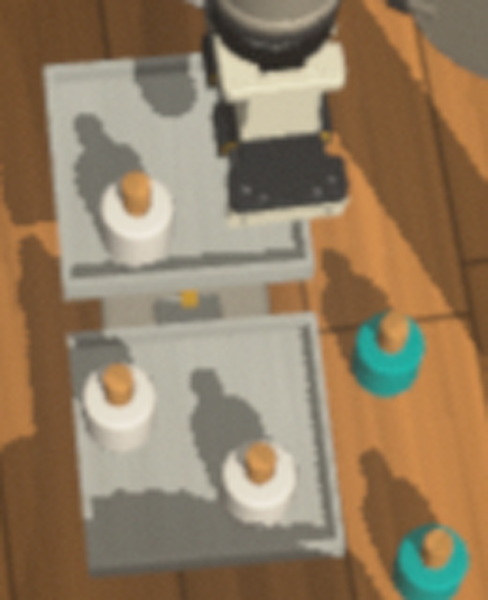

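```bash
python3 -m pendant '[{"slide":[0,0.02,0],"dr":[0,0,0],"jaw":255},{"slide":[0,0.04,0.03],"dr":[0,0,0],"jaw":255},{"slide":[0,0.04,0.07],"dr":[0,0,0],"jaw":255},{"slide":[0,0.04,0.1],"dr":[0,0,0],"jaw":255},{"slide":[0,0.04,0.118],"dr":[0,0,0],"jaw":255}]' 15
python3 -m pendant '[{"slide":[0,0,0.002],"dr":[0,0,0],"jaw":255},{"slide":[0,0,0.004],"dr":[0,0,0],"jaw":255},{"slide":[0,0,0.006],"dr":[0,0,0],"jaw":255},{"slide":[0,0,0.0075],"dr":[0,0,0],"jaw":255},{"slide":[0,0,0.009],"dr":[0,0,0],"jaw":255}]' 15
python3 -c "
from h import *
st()"
```

```text
t: 27.45
ee_pos: [0.4552, -0.2928, 0.1292]
orientation: [1.0, 0.003, -0.002, -0.001]
contact_force: [-0.2, -0.0, -0.7]
grip_width: 0.187
t: 27.95
ee_pos: [0.4566, -0.2942, 0.1238]
orientation: [1.0, 0.003, 0.001, 0.001]
contact_force: [0.6, -0.2, 0.6]
grip_width: 0.193
t 27.9 pos [ 0.4566 -0.2942  0.1238] yaw -89.7 z [ 0.001 -0.001 -1.   ] F [ 0.6 -0.2  0.6] w 0.193 q [-0.71  0.44  1.59  0.    1.11  0.85]
```

```bash
python3 -m pendant '[{"slide":[0,0,0.001],"dr":[0,0,0],"jaw":255},{"slide":[0,0,0.001],"dr":[0,0,0],"jaw":255},{"slide":[0,0,0.001],"dr":[0,0,0],"jaw":150},{"slide":[0,0,0.001],"dr":[0,0,0],"jaw":150},{"slide":[0,0,0.001],"dr":[0,0,0],"jaw":150}]' 15
python3 -m pendant '[{"slide":[0,0,-0.02],"dr":[0,0,0],"jaw":150},{"slide":[0,0,-0.06],"dr":[0,0,0],"jaw":150},{"slide":[0,-0.02,-0.1],"dr":[0,0,0],"jaw":150},{"slide":[0,-0.06,-0.127],"dr":[0,0,0],"jaw":150},{"slide":[0,-0.11,-0.127],"dr":[0,0,0],"jaw":150}]' 15
python3 -m pendant '[{"slide":[0,-0.048,0],"dr":[0,0,0],"jaw":150},{"slide":[0,-0.096,0],"dr":[0,0,0],"jaw":150},{"slide":[0,-0.144,0],"dr":[0,0,0],"jaw":150},{"slide":[0,-0.192,0],"dr":[0,0,0],"jaw":150},{"slide":[0,-0.24,0],"dr":[0,0,0],"jaw":150}]' 15
python3 -m pendant '[{"slide":[0,-0.048,0],"dr":[0,0,0],"jaw":150},{"slide":[0.005,-0.096,0],"dr":[0,0,0],"jaw":150},{"slide":[0.009,-0.144,0],"dr":[0,0,0],"jaw":150},{"slide":[0.009,-0.18,0],"dr":[0,0,0],"jaw":150},{"slide":[0.009,-0.2,0],"dr":[0,0,0],"jaw":150}]' 15
python3 -c "
from h import *
st();plan([.4655,.256,.08],-90)
s=snapshot('side');crop(s,270,80,400,240,3.75,'pics/s22.png');crop(s,320,260,420,360,6,'pics/s22b.png')"
```

```text
t: 28.45
ee_pos: [0.4561, -0.2939, 0.122]
orientation: [1.0, 0.002, -0.0, -0.0]
contact_force: [0.3, -0.2, 0.7]
grip_width: 0.389
t: 28.95
ee_pos: [0.4573, -0.1849, 0.2529]
orientation: [1.0, 0.001, 0.004, 0.002]
contact_force: [1.3, 0.9, 0.6]
grip_width: 0.409
t: 29.45
ee_pos: [0.454, 0.0579, 0.2492]
orientation: [1.0, 0.002, 0.0, -0.0]
contact_force: [1.3, 1.3, 0.8]
grip_width: 0.416
t: 29.95
ee_pos: [0.4618, 0.259, 0.2488]
orientation: [1.0, 0.004, -0.0, -0.0]
contact_force: [-0.1, -0.0, -0.1]
grip_width: 0.413
t 29.9 pos [0.4618 0.259  0.2488] yaw -89.6 z [-0.     0.001 -1.   ] F [-0.1 -0.  -0.1] w 0.413 q [0.37 0.32 1.42 0.   1.4  1.93]
slide [0.0037 0.0031 0.1688] dr [-0.03  0.02  0.43]
```

View pics/s22.png

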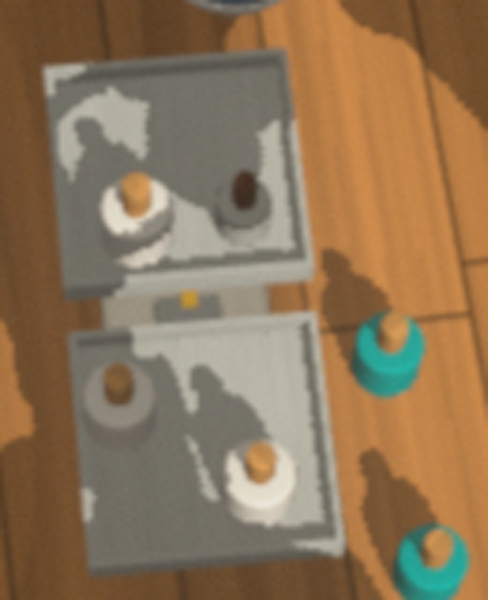

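View pics/s22b.png

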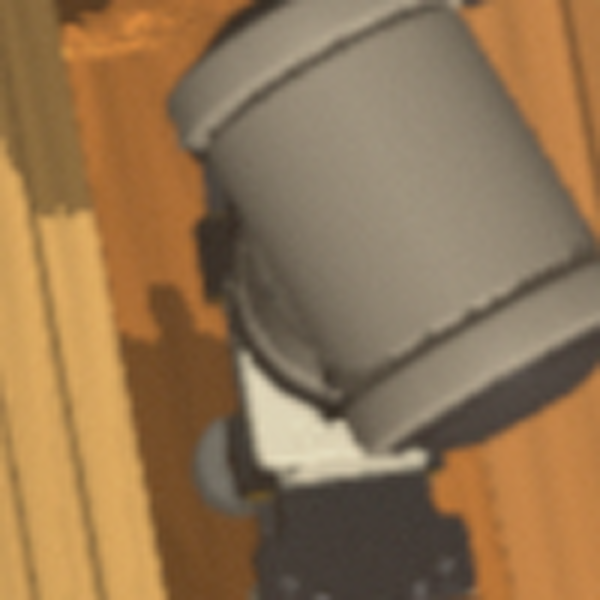

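```bash
python3 -m pendant '[{"slide":[0.003,0.003,0.03],"dr":[0,0,0],"jaw":150},{"slide":[0.003,0.003,0.07],"dr":[0,0,0],"jaw":150},{"slide":[0.003,0.003,0.11],"dr":[0,0,0],"jaw":150},{"slide":[0.003,0.003,0.145],"dr":[0,0,0],"jaw":150},{"slide":[0.003,0.003,0.165],"dr":[0,0,0],"jaw":150}]' 15
python3 -m pendant '[{"slide":[0,0,0.008],"dr":[0,0,0],"jaw":150},{"slide":[0,0,0.016],"dr":[0,0,0],"jaw":150},{"slide":[0,0,0.024],"dr":[0,0,0],"jaw":150},{"slide":[0,0,0.03],"dr":[0,0,0],"jaw":150},{"slide":[0,0,0.034],"dr":[0,0,0],"jaw":150}]' 15
python3 -m pendant '[{"slide":[0,0,0],"dr":[0,0,0],"jaw":255},{"slide":[0,0,0],"dr":[0,0,0],"jaw":255},{"slide":[0,0,0],"dr":[0,0,0],"jaw":255},{"slide":[0,0,0],"dr":[0,0,0],"jaw":255},{"slide":[0,0,0],"dr":[0,0,0],"jaw":255}]' 15
python3 -c "
from h import *
st()"
```

```text
t: 30.5
ee_pos: [0.4639, 0.2519, 0.0812]
orientation: [1.0, 0.002, -0.002, 0.001]
contact_force: [-0.7, -0.2, 0.2]
grip_width: 0.413
t: 31.0
ee_pos: [0.4657, 0.2532, 0.05]
orientation: [1.0, 0.002, 0.0, -0.0]
contact_force: [-0.6, 0.3, 0.8]
grip_width: 0.411
t: 31.5
ee_pos: [0.4655, 0.2531, 0.0501]
orientation: [1.0, 0.002, 0.0, -0.0]
contact_force: [-0.7, 0.7, -0.3]
grip_width: 0.187
t 31.5 pos [0.4655 0.2531 0.0501] yaw -89.7 z [ 0.  0. -1.] F [-0.7  0.7 -0.3] w 0.187 q [ 0.35  0.52  1.7  -0.    0.92  1.92]
```

```bash
python3 -m pendant '[{"slide":[0,0,-0.02],"dr":[0,0,0],"jaw":255},{"slide":[0,0,-0.06],"dr":[0,0,0],"jaw":255},{"slide":[0,0,-0.1],"dr":[0,0,0],"jaw":255},{"slide":[0,0,-0.15],"dr":[0,0,0],"jaw":255},{"slide":[0,0,-0.2],"dr":[0,0,0],"jaw":255}]' 15
python3 -m pendant '[{"slide":[0,0.03,0],"dr":[0,0,0],"jaw":255},{"slide":[0,0.07,0],"dr":[0,0,0],"jaw":255},{"slide":[0,0.117,0],"dr":[0,0,0],"jaw":255},{"slide":[0,0.164,0],"dr":[0,0,0],"jaw":255},{"slide":[0,0.21,0],"dr":[0,0,0],"jaw":255}]' 15
python3 -m pendant '[{"slide":[0,0.047,0],"dr":[0,0,0],"jaw":255},{"slide":[-0.002,0.094,0],"dr":[0,0,0],"jaw":255},{"slide":[-0.004,0.141,0],"dr":[0,0,0],"jaw":255},{"slide":[-0.006,0.188,0],"dr":[0,0,0],"jaw":255},{"slide":[-0.008,0.235,0],"dr":[0,0,0],"jaw":255}]' 15
python3 -m pendant '[{"slide":[0,0.047,0],"dr":[0,0,0],"jaw":255},{"slide":[-0.002,0.094,0],"dr":[0,0,0],"jaw":255},{"slide":[-0.004,0.141,0],"dr":[0,0,0],"jaw":255},{"slide":[-0.004,0.18,0],"dr":[0,0,0],"jaw":255},{"slide":[-0.004,0.189,0],"dr":[0,0,0],"jaw":255}]' 15
python3 -c "
from h import *
st();plan([.454,-.381,.126],-90)"
```

```text
t: 32.0
ee_pos: [0.4649, 0.2528, 0.2517]
orientation: [1.0, 0.002, -0.0, 0.0]
contact_force: [1.3, 0.7, -0.9]
grip_width: 0.19
t: 32.5
ee_pos: [0.466, 0.0414, 0.25]
orientation: [1.0, 0.003, 0.0, 0.0]
contact_force: [0.8, -0.4, -1.2]
grip_width: 0.193
t: 33.0
ee_pos: [0.4591, -0.1938, 0.2501]
orientation: [1.0, 0.002, 0.0, -0.0]
contact_force: [0.3, 0.6, -1.0]
grip_width: 0.193
t: 33.5
ee_pos: [0.4555, -0.3849, 0.2488]
orientation: [1.0, 0.001, -0.001, 0.0]
contact_force: [-0.2, 0.6, -1.8]
grip_width: 0.186
t 33.5 pos [ 0.4555 -0.3849  0.2488] yaw -89.9 z [-0.001 -0.    -1.   ] F [-0.2  0.6 -1.8] w 0.186 q [-0.83  0.45  1.23 -0.    1.47  0.74]
slide [-0.0013 -0.0039  0.1228] dr [0.02 0.06 0.06]
```

```bash
python3 -m pendant '[{"slide":[0,0,0.02],"dr":[0,0,0],"jaw":255},{"slide":[0,0,0.05],"dr":[0,0,0],"jaw":255},{"slide":[0,0,0.085],"dr":[0,0,0],"jaw":255},{"slide":[0,0,0.11],"dr":[0,0,0],"jaw":255},{"slide":[0,0,0.121],"dr":[0,0,0],"jaw":255}]' 15
python3 -m pendant '[{"slide":[0,0,0.002],"dr":[0,0,0],"jaw":255},{"slide":[0,0,0.004],"dr":[0,0,0],"jaw":255},{"slide":[0,0,0.006],"dr":[0,0,0],"jaw":255},{"slide":[0,0,0.008],"dr":[0,0,0],"jaw":255},{"slide":[0,0,0.009],"dr":[0,0,0],"jaw":255}]' 15
python3 -c "
from h import *
st()"
```

```text
t: 34.0
ee_pos: [0.4556, -0.3791, 0.1263]
orientation: [1.0, 0.003, -0.002, -0.002]
contact_force: [0.2, -0.3, -1.1]
grip_width: 0.19
t: 34.5
ee_pos: [0.4568, -0.3812, 0.1205]
orientation: [1.0, 0.002, 0.0, 0.0]
contact_force: [-0.8, -0.7, -0.9]
grip_width: 0.198
t 34.5 pos [ 0.4568 -0.3812  0.1205] yaw -89.7 z [ 0.001 -0.001 -1.   ] F [-0.8 -0.7 -0.9] w 0.198 q [-0.82  0.54  1.44  0.    1.17  0.74]
```

```bash
python3 -m pendant '[{"slide":[0,0,0.0015],"dr":[0,0,0],"jaw":255},{"slide":[0,0,0.003],"dr":[0,0,0],"jaw":255},{"slide":[0,0,0.0045],"dr":[0,0,0],"jaw":255},{"slide":[0,0,0.006],"dr":[0,0,0],"jaw":255},{"slide":[0,0,0.008],"dr":[0,0,0],"jaw":255}]' 15
python3 -m pendant '[{"slide":[0,0,0.001],"dr":[0,0,0],"jaw":255},{"slide":[0,0,0.001],"dr":[0,0,0],"jaw":255},{"slide":[0,0,0.001],"dr":[0,0,0],"jaw":255},{"slide":[0,0,0.001],"dr":[0,0,0],"jaw":255},{"slide":[0,0,0.001],"dr":[0,0,0],"jaw":255}]' 15
python3 -m pendant '[{"slide":[0,0,0],"dr":[0,0,0],"jaw":150},{"slide":[0,0,0],"dr":[0,0,0],"jaw":150},{"slide":[0,0,0],"dr":[0,0,0],"jaw":150},{"slide":[0,0,0],"dr":[0,0,0],"jaw":150},{"slide":[0,0,0],"dr":[0,0,0],"jaw":150}]' 15
python3 -m pendant '[{"slide":[0,0,-0.02],"dr":[0,0,0],"jaw":150},{"slide":[0,0,-0.06],"dr":[0,0,0],"jaw":150},{"slide":[0,-0.02,-0.1],"dr":[0,0,0],"jaw":150},{"slide":[-0.01,-0.06,-0.137],"dr":[0,0,0],"jaw":150},{"slide":[-0.01,-0.105,-0.137],"dr":[0,0,0],"jaw":150}]' 15
python3 -m pendant '[{"slide":[-0.007,-0.047,0],"dr":[0,0,0],"jaw":150},{"slide":[-0.014,-0.094,0],"dr":[0,0,0],"jaw":150},{"slide":[-0.021,-0.141,0],"dr":[0,0,0],"jaw":150},{"slide":[-0.028,-0.188,0],"dr":[0,0,0],"jaw":150},{"slide":[-0.036,-0.235,0],"dr":[0,0,0],"jaw":150}]' 15
python3 -c "
from h import *
st();plan([.409,.176,.25],-90)
s=snapshot('side');crop(s,270,80,400,240,3.75,'pics/s23.png')"
```

```text
t: 35.0
ee_pos: [0.4567, -0.3811, 0.1119]
orientation: [1.0, 0.002, 0.0, 0.0]
contact_force: [0.5, -1.2, 0.8]
grip_width: 0.189
t: 35.5
ee_pos: [0.4566, -0.3809, 0.111]
orientation: [1.0, 0.003, 0.0, -0.0]
contact_force: [-0.3, 0.3, -0.7]
grip_width: 0.189
t: 36.0
ee_pos: [0.4566, -0.3809, 0.1109]
orientation: [1.0, 0.002, -0.0, -0.0]
contact_force: [-0.1, -0.4, -0.4]
grip_width: 0.408
t: 36.5
ee_pos: [0.447, -0.2775, 0.2522]
orientation: [1.0, 0.001, 0.003, 0.003]
contact_force: [1.7, 0.2, -0.3]
grip_width: 0.411
t: 37.0
ee_pos: [0.4083, -0.0395, 0.2482]
orientation: [1.0, 0.002, 0.0, 0.0]
contact_force: [1.4, -0.3, 0.1]
grip_width: 0.409
t 37.0 pos [ 0.4083 -0.0395  0.2482] yaw -89.7 z [ 0.001 -0.    -1.   ] F [ 1.4 -0.3  0.1] w 0.409 q [-0.28  0.09  1.72  0.    1.34  1.28]
slide [ 0.0017 -0.2155 -0.0018] dr [ 0.   -0.05  0.26]
```

View pics/s23.png

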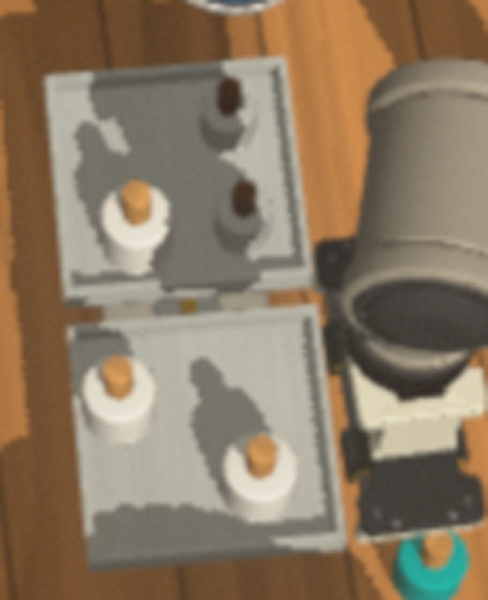

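```bash
python3 -m pendant '[{"slide":[0.001,-0.047,0],"dr":[0,0,0],"jaw":150},{"slide":[0.001,-0.094,0],"dr":[0,0,0],"jaw":150},{"slide":[0.001,-0.141,0],"dr":[0,0,0],"jaw":150},{"slide":[0.001,-0.188,0],"dr":[0,0,0],"jaw":150},{"slide":[0.001,-0.2145,0.02],"dr":[0,0,0],"jaw":150}]' 15
python3 -m pendant '[{"slide":[0,0,0.03],"dr":[0,0,0],"jaw":150},{"slide":[0,0,0.07],"dr":[0,0,0],"jaw":150},{"slide":[0,0,0.11],"dr":[0,0,0],"jaw":150},{"slide":[0,0,0.135],"dr":[0,0,0],"jaw":150},{"slide":[0,0,0.145],"dr":[0,0,0],"jaw":150}]' 15
python3 -c "
from h import *
st();plan([.409,.176,.05],-90)
s=snapshot('side');crop(s,320,260,420,360,6,'pics/s24.png')"
```

```text
t: 37.55
ee_pos: [0.41, 0.1766, 0.23]
orientation: [1.0, 0.004, 0.003, -0.001]
contact_force: [0.4, -0.0, -0.1]
grip_width: 0.411
t: 38.05
ee_pos: [0.4074, 0.173, 0.0809]
orientation: [1.0, 0.002, -0.002, 0.0]
contact_force: [0.5, -0.6, -0.1]
grip_width: 0.413
t 38.0 pos [0.4074 0.173  0.0809] yaw -89.7 z [-0.004 -0.001 -1.   ] F [ 0.5 -0.6 -0.1] w 0.413 q [0.23 0.34 1.9  0.   0.9  1.79]
slide [ 0.0018 -0.0031  0.0309] dr [0.05 0.23 0.29]
```

View pics/s24.png

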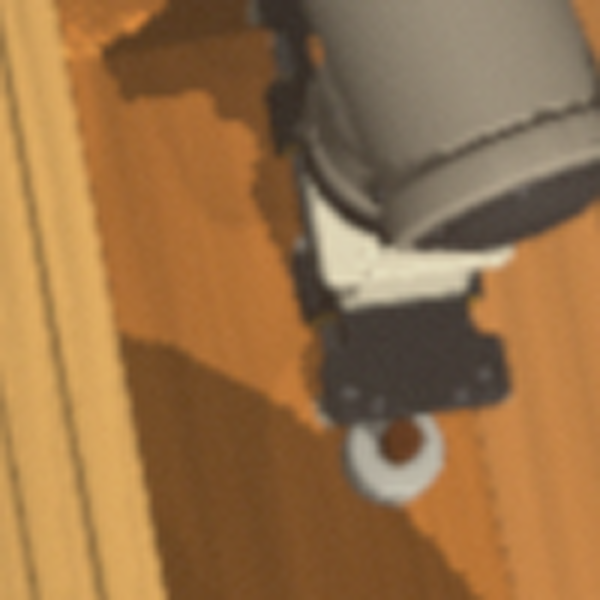

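```bash
python3 -m pendant '[{"slide":[0,-0.001,0.008],"dr":[0,0,0],"jaw":150},{"slide":[0,-0.001,0.016],"dr":[0,0,0],"jaw":150},{"slide":[0,-0.001,0.024],"dr":[0,0,0],"jaw":150},{"slide":[0,-0.001,0.03],"dr":[0,0,0],"jaw":150},{"slide":[0,-0.001,0.033],"dr":[0,0,0],"jaw":150}]' 15
python3 -m pendant '[{"slide":[0,0,0],"dr":[0,0,0],"jaw":255},{"slide":[0,0,0],"dr":[0,0,0],"jaw":255},{"slide":[0,0,0],"dr":[0,0,0],"jaw":255},{"slide":[0,0,0],"dr":[0,0,0],"jaw":255},{"slide":[0,0,0],"dr":[0,0,0],"jaw":255}]' 15
python3 -m pendant '[{"slide":[0,0,-0.02],"dr":[0,0,0],"jaw":255},{"slide":[0,0,-0.06],"dr":[0,0,0],"jaw":255},{"slide":[0,0,-0.1],"dr":[0,0,0],"jaw":255},{"slide":[0,0,-0.15],"dr":[0,0,0],"jaw":255},{"slide":[0,0,-0.2],"dr":[0,0,0],"jaw":255}]' 15
python3 -c "
from h import *
st();plan([.465,-.175,.25],-90)"
```

```text
t: 38.6
ee_pos: [0.4088, 0.1743, 0.0496]
orientation: [1.0, 0.002, -0.0, -0.0]
contact_force: [0.7, 0.3, -0.5]
grip_width: 0.413
t: 39.1
ee_pos: [0.4091, 0.1744, 0.0502]
orientation: [1.0, 0.002, 0.0, -0.0]
contact_force: [-0.3, 0.3, 1.4]
grip_width: 0.195
t: 39.6
ee_pos: [0.4081, 0.1741, 0.2518]
orientation: [1.0, 0.002, -0.0, 0.0]
contact_force: [0.9, 0.3, -1.0]
grip_width: 0.191
t 39.6 pos [0.4081 0.1741 0.2518] yaw -89.7 z [-0.001 -0.    -1.   ] F [ 0.9  0.3 -1. ] w 0.191 q [0.23 0.15 1.63 0.   1.36 1.8 ]
slide [0.0551 0.3494 0.0018] dr [0.01 0.04 0.28]
```

```bash
python3 -m pendant '[{"slide":[0.005,0.03,0],"dr":[0,0,0],"jaw":255},{"slide":[0.012,0.075,0],"dr":[0,0,0],"jaw":255},{"slide":[0.02,0.12,0],"dr":[0,0,0],"jaw":255},{"slide":[0.027,0.165,0],"dr":[0,0,0],"jaw":255},{"slide":[0.034,0.21,0],"dr":[0,0,0],"jaw":255}]' 15
python3 -m pendant '[{"slide":[0.007,0.045,0],"dr":[0,0,0],"jaw":255},{"slide":[0.014,0.09,0],"dr":[0,0,0],"jaw":255},{"slide":[0.021,0.125,0],"dr":[0,0,0],"jaw":255},{"slide":[0.021,0.14,0],"dr":[0,0,0.3],"jaw":255},{"slide":[0.021,0.14,0.03],"dr":[0,0,0.3],"jaw":255}]' 15
python3 -c "
from h import *
st();plan([.465,-.175,.115],-90)
s=snapshot('side');crop(s,270,80,400,240,3.75,'pics/s25.png')"
```

```text
t: 40.1
ee_pos: [0.4437, -0.0372, 0.25]
orientation: [1.0, 0.003, 0.0, -0.0]
contact_force: [0.6, -0.3, -1.0]
grip_width: 0.192
t: 40.6
ee_pos: [0.4674, -0.1783, 0.2224]
orientation: [1.0, -0.002, 0.003, 0.002]
contact_force: [0.5, 0.2, -1.4]
grip_width: 0.187
t 40.6 pos [ 0.4674 -0.1783  0.2224] yaw -90.2 z [ 0.006 -0.004 -1.   ] F [ 0.5  0.2 -1.4] w 0.187 q [-0.52  0.27  1.56 -0.    1.31  1.06]
slide [-0.0031 -0.0037  0.1073] dr [ 0.21 -0.36 -0.19]
```

View pics/s25.png

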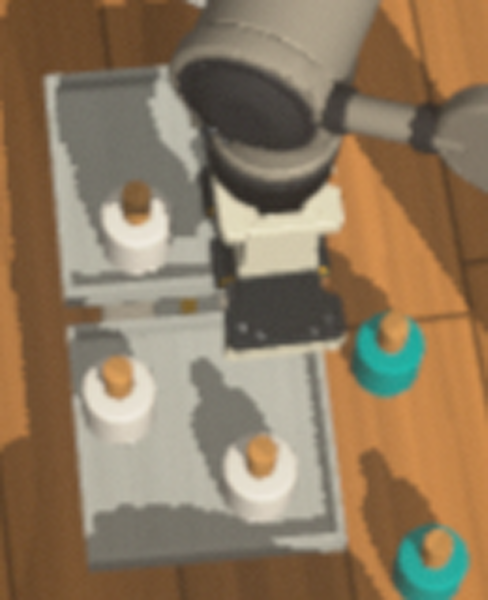

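```bash
python3 -m pendant '[{"slide":[0,0,0.03],"dr":[0,0,0],"jaw":255},{"slide":[0,0,0.06],"dr":[0,0,0],"jaw":255},{"slide":[0,0,0.085],"dr":[0,0,0],"jaw":255},{"slide":[0,0,0.1],"dr":[0,0,0],"jaw":255},{"slide":[0,0,0.106],"dr":[0,0,0],"jaw":255}]' 15
python3 -m pendant '[{"slide":[0,0,0.002],"dr":[0,0,0],"jaw":255},{"slide":[0,0,0.004],"dr":[0,0,0],"jaw":255},{"slide":[0,0,0.006],"dr":[0,0,0],"jaw":255},{"slide":[0,0,0.008],"dr":[0,0,0],"jaw":255},{"slide":[0,0,0.01],"dr":[0,0,0],"jaw":255}]' 15
python3 -m pendant '[{"slide":[0,0,0.002],"dr":[0,0,0],"jaw":255},{"slide":[0,0,0.004],"dr":[0,0,0],"jaw":255},{"slide":[0,0,0.006],"dr":[0,0,0],"jaw":255},{"slide":[0,0,0.006],"dr":[0,0,0],"jaw":255},{"slide":[0,0,0.006],"dr":[0,0,0],"jaw":255}]' 15
python3 -m pendant '[{"slide":[0,0,0],"dr":[0,0,0],"jaw":255},{"slide":[0,0,0],"dr":[0,0,0],"jaw":150},{"slide":[0,0,0],"dr":[0,0,0],"jaw":150},{"slide":[0,0,0],"dr":[0,0,0],"jaw":150},{"slide":[0,0,0],"dr":[0,0,0],"jaw":150}]' 15
python3 -m pendant '[{"slide":[0,0,-0.02],"dr":[0,0,0],"jaw":150},{"slide":[0,0,-0.06],"dr":[0,0,0],"jaw":150},{"slide":[0,0,-0.1],"dr":[0,0,0],"jaw":150},{"slide":[-0.007,-0.045,-0.15],"dr":[0,0,0],"jaw":150},{"slide":[-0.014,-0.09,-0.15],"dr":[0,0,0],"jaw":150}]' 15
python3 -m pendant '[{"slide":[-0.007,-0.047,0],"dr":[0,0,0],"jaw":150},{"slide":[-0.014,-0.094,0],"dr":[0,0,0],"jaw":150},{"slide":[-0.021,-0.141,0],"dr":[0,0,0],"jaw":150},{"slide":[-0.028,-0.188,0],"dr":[0,0,0],"jaw":150},{"slide":[-0.036,-0.235,0],"dr":[0,0,0],"jaw":150}]' 15
python3 -c "
from h import *
st();plan([.398,.258,.23],-90)
s=snapshot('side');crop(s,270,80,400,240,3.75,'pics/s26.png')"
```

```text
t: 41.15
ee_pos: [0.4645, -0.1739, 0.1127]
orientation: [1.0, 0.0, -0.002, -0.001]
contact_force: [-1.0, -0.6, -1.5]
grip_width: 0.189
t: 41.65
ee_pos: [0.466, -0.1756, 0.1044]
orientation: [1.0, -0.0, 0.001, 0.0]
contact_force: [0.5, 0.1, 0.5]
grip_width: 0.192
t: 42.15
ee_pos: [0.4654, -0.1753, 0.0979]
orientation: [1.0, -0.0, -0.0, -0.0]
contact_force: [-0.5, 0.6, -0.1]
grip_width: 0.189
t: 42.65
ee_pos: [0.4656, -0.1754, 0.098]
orientation: [1.0, -0.0, 0.0, -0.0]
contact_force: [-0.6, 0.2, -0.1]
grip_width: 0.406
t: 43.15
ee_pos: [0.4548, -0.0952, 0.2497]
orientation: [1.0, -0.002, 0.003, 0.001]
contact_force: [1.6, 0.9, -0.0]
grip_width: 0.413
t: 43.65
ee_pos: [0.4164, 0.1428, 0.2463]
orientation: [1.0, -0.0, 0.0, -0.0]
contact_force: [1.2, -0.6, 0.2]
grip_width: 0.414
t 43.6 pos [0.4164 0.1428 0.2463] yaw -90.0 z [ 0.001  0.    -1.   ] F [ 1.2 -0.6  0.2] w 0.414 q [0.16 0.15 1.65 0.   1.34 1.73]
slide [-0.0185 -0.1152  0.0163] dr [-0.01 -0.04 -0.03]
```

View pics/s26.png

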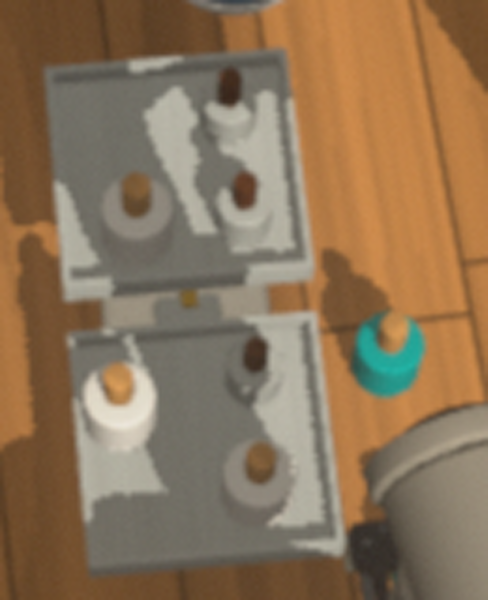

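```bash
python3 -m pendant '[{"slide":[-0.007,-0.045,0],"dr":[0,0,0],"jaw":150},{"slide":[-0.014,-0.09,0],"dr":[0,0,0],"jaw":150},{"slide":[-0.0185,-0.1145,0.01],"dr":[0,0,0],"jaw":150},{"slide":[-0.0185,-0.1145,0.04],"dr":[0,0,0],"jaw":150},{"slide":[-0.0185,-0.1145,0.07],"dr":[0,0,0],"jaw":150}]' 15
python3 -m pendant '[{"slide":[0,0,0.03],"dr":[0,0,0],"jaw":150},{"slide":[0,0,0.06],"dr":[0,0,0],"jaw":150},{"slide":[0,0,0.08],"dr":[0,0,0],"jaw":150},{"slide":[0,0,0.09],"dr":[0,0,0],"jaw":150},{"slide":[0,0,0.096],"dr":[0,0,0],"jaw":150}]' 15
python3 -c "
from h import *
st();plan([.398,.258,.05],-90)
s=snapshot('side');crop(s,320,260,420,360,6,'pics/s27.png')"
```

```text
t: 44.2
ee_pos: [0.3986, 0.2565, 0.1755]
orientation: [1.0, 0.001, 0.001, -0.0]
contact_force: [0.2, -0.5, -0.3]
grip_width: 0.415
t: 44.7
ee_pos: [0.3985, 0.2554, 0.0795]
orientation: [1.0, -0.0, -0.0, 0.0]
contact_force: [-0.1, 0.0, 0.2]
grip_width: 0.408
t 44.7 pos [0.3985 0.2554 0.0795] yaw -90.0 z [-0.001 -0.    -1.   ] F [-0.1  0.   0.2] w 0.408 q [0.41 0.39 1.83 0.   0.93 1.98]
slide [-0.0005 -0.0026  0.0295] dr [ 0.01  0.04 -0.02]
```

View pics/s27.png

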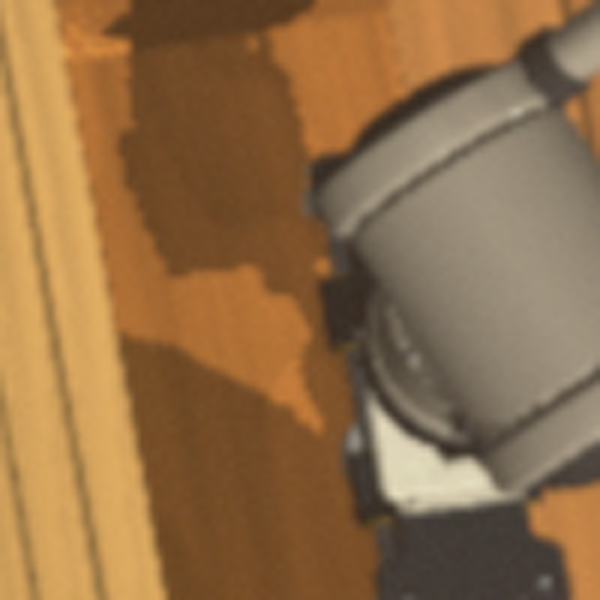

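```bash
python3 -m pendant '[{"slide":[0,-0.0015,0.008],"dr":[0,0,0],"jaw":150},{"slide":[0,-0.0015,0.016],"dr":[0,0,0],"jaw":150},{"slide":[0,-0.0015,0.024],"dr":[0,0,0],"jaw":150},{"slide":[0,-0.0015,0.0295],"dr":[0,0,0],"jaw":150},{"slide":[0,-0.0015,0.0295],"dr":[0,0,0],"jaw":150}]' 15
python3 -m pendant '[{"slide":[0,0,0],"dr":[0,0,0],"jaw":255},{"slide":[0,0,0],"dr":[0,0,0],"jaw":255},{"slide":[0,0,0],"dr":[0,0,0],"jaw":255},{"slide":[0,0,0],"dr":[0,0,0],"jaw":255},{"slide":[0,0,0],"dr":[0,0,0],"jaw":255}]' 15
python3 -m pendant '[{"slide":[0,0,-0.02],"dr":[0,0,0],"jaw":255},{"slide":[0,0,-0.06],"dr":[0,0,0],"jaw":255},{"slide":[0,0,-0.1],"dr":[0,0,0],"jaw":255},{"slide":[0,0,-0.15],"dr":[0,0,0],"jaw":255},{"slide":[0,0,-0.2],"dr":[0,0,0],"jaw":255}]' 15
python3 -m pendant '[{"slide":[0.005,0.03,0],"dr":[0,0,0],"jaw":255},{"slide":[0.012,0.075,0],"dr":[0,0,0],"jaw":255},{"slide":[0.022,0.12,0],"dr":[0,0,0],"jaw":255},{"slide":[0.032,0.165,0],"dr":[0,0,0],"jaw":255},{"slide":[0.042,0.21,0],"dr":[0,0,0],"jaw":255}]' 15
python3 -m pendant '[{"slide":[0.01,0.045,0],"dr":[0,0,0],"jaw":255},{"slide":[0.02,0.09,0],"dr":[0,0,0],"jaw":255},{"slide":[0.03,0.135,0],"dr":[0,0,0],"jaw":255},{"slide":[0.04,0.18,0],"dr":[0,0,0],"jaw":255},{"slide":[0.05,0.225,0],"dr":[0,0,0],"jaw":255}]' 15
python3 -c "
from h import *
st();plan([.539,-.383,.25],-90)"
```

```text
t: 45.25
ee_pos: [0.3981, 0.2568, 0.0497]
orientation: [1.0, -0.0, -0.001, 0.0]
contact_force: [0.1, -0.0, 0.5]
grip_width: 0.412
t: 45.75
ee_pos: [0.3985, 0.2571, 0.0506]
orientation: [1.0, -0.0, 0.0, -0.0]
contact_force: [0.4, 0.2, -0.9]
grip_width: 0.192
t: 46.25
ee_pos: [0.3979, 0.2568, 0.2523]
orientation: [1.0, -0.0, -0.0, 0.0]
contact_force: [2.1, 0.3, -1.0]
grip_width: 0.19
t: 46.75
ee_pos: [0.4403, 0.0454, 0.2506]
orientation: [1.0, 0.0, 0.0, -0.0]
contact_force: [0.5, 0.0, -0.1]
grip_width: 0.19
t: 47.25
ee_pos: [0.4903, -0.1799, 0.2504]
orientation: [1.0, -0.0, -0.0, -0.0]
contact_force: [0.1, 0.6, -1.6]
grip_width: 0.191
t 47.2 pos [ 0.4903 -0.1799  0.2504] yaw -90.0 z [-0.  0. -1.] F [ 0.1  0.6 -1.6] w 0.191 q [-0.5   0.3   1.44  0.    1.4   1.07]
slide [0.0488 0.2031 0.0004] dr [-0.02  0.   -0.03]
```

```bash
python3 -m pendant '[{"slide":[0.011,0.045,0],"dr":[0,0,0],"jaw":255},{"slide":[0.022,0.09,0],"dr":[0,0,0],"jaw":255},{"slide":[0.033,0.135,0],"dr":[0,0,0],"jaw":255},{"slide":[0.043,0.18,0],"dr":[0,0,0],"jaw":255},{"slide":[0.048,0.202,0],"dr":[0,0,0],"jaw":255}]' 15
python3 -m pendant '[{"slide":[0,0,0.02],"dr":[0,0,0],"jaw":255},{"slide":[0,0,0.05],"dr":[0,0,0],"jaw":255},{"slide":[0,0,0.08],"dr":[0,0,0],"jaw":255},{"slide":[0,0,0.105],"dr":[0,0,0],"jaw":255},{"slide":[0,0,0.12],"dr":[0,0,0],"jaw":255}]' 15
python3 -c "
from h import *
st();plan([.539,-.383,.122],-90)
s=snapshot('side');crop(s,270,80,400,240,3.75,'pics/s28.png')"
```

```text
t: 47.75
ee_pos: [0.5379, -0.3836, 0.2491]
orientation: [1.0, -0.001, -0.001, -0.0]
contact_force: [-0.0, 0.8, -0.7]
grip_width: 0.189
t: 48.25
ee_pos: [0.5372, -0.3791, 0.1275]
orientation: [1.0, -0.0, -0.002, -0.001]
contact_force: [-0.6, -0.4, -0.5]
grip_width: 0.193
t 48.2 pos [ 0.5372 -0.3791  0.1275] yaw -90.0 z [-0.003  0.003 -1.   ] F [-0.6 -0.4 -0.5] w 0.193 q [-0.73  0.65  1.22  0.    1.28  0.84]
slide [0.0018 0.0039 0.0055] dr [-0.17  0.18 -0.02]
```

View pics/s28.png

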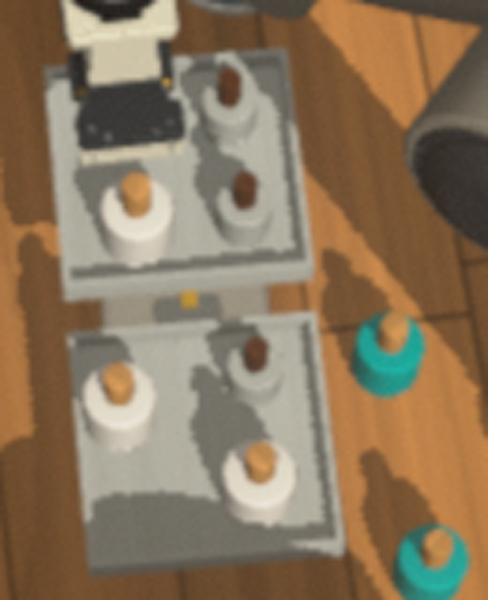

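```bash
python3 -m pendant '[{"slide":[0,0,0.003],"dr":[0,0,0],"jaw":255},{"slide":[0,0,0.006],"dr":[0,0,0],"jaw":255},{"slide":[0,0,0.009],"dr":[0,0,0],"jaw":255},{"slide":[0,0,0.0115],"dr":[0,0,0],"jaw":255},{"slide":[0,0,0.014],"dr":[0,0,0],"jaw":255}]' 15
python3 -m pendant '[{"slide":[0,0,0.0015],"dr":[0,0,0],"jaw":255},{"slide":[0,0,0.003],"dr":[0,0,0],"jaw":255},{"slide":[0,0,0.004],"dr":[0,0,0],"jaw":255},{"slide":[0,0,0.004],"dr":[0,0,0],"jaw":255},{"slide":[0,0,0.004],"dr":[0,0,0],"jaw":255}]' 15
python3 -m pendant '[{"slide":[0,0,0],"dr":[0,0,0],"jaw":255},{"slide":[0,0,0],"dr":[0,0,0],"jaw":150},{"slide":[0,0,0],"dr":[0,0,0],"jaw":150},{"slide":[0,0,0],"dr":[0,0,0],"jaw":150},{"slide":[0,0,0],"dr":[0,0,0],"jaw":150}]' 15
python3 -m pendant '[{"slide":[0,0,-0.02],"dr":[0,0,0],"jaw":150},{"slide":[0,0,-0.06],"dr":[0,0,0],"jaw":150},{"slide":[0,0,-0.1],"dr":[0,0,0],"jaw":150},{"slide":[0,-0.04,-0.14],"dr":[0,0,0],"jaw":150},{"slide":[0,-0.085,-0.17],"dr":[0,0,0],"jaw":150}]' 15
python3 -m pendant '[{"slide":[0,-0.045,0],"dr":[0,0,-8],"jaw":150},{"slide":[0,-0.09,0],"dr":[0,0,-16],"jaw":150},{"slide":[0,-0.135,0],"dr":[0,0,-24],"jaw":150},{"slide":[0,-0.18,0],"dr":[0,0,-32],"jaw":150},{"slide":[0,-0.225,0],"dr":[0,0,-40],"jaw":150}]' 15
python3 -c "
from h import *
st();plan([.651,.229,.27],0.3)
s=snapshot('side');crop(s,270,80,400,240,3.75,'pics/s29.png')"
```

```text
t: 48.8
ee_pos: [0.5387, -0.3803, 0.117]
orientation: [1.0, -0.0, 0.001, 0.0]
contact_force: [0.5, -0.3, -0.3]
grip_width: 0.187
t: 49.3
ee_pos: [0.5383, -0.38, 0.1125]
orientation: [1.0, -0.0, 0.0, -0.0]
contact_force: [-0.2, 0.0, -0.6]
grip_width: 0.188
t: 49.8
ee_pos: [0.5383, -0.38, 0.1125]
orientation: [1.0, -0.0, 0.0, -0.0]
contact_force: [0.4, -0.1, 0.4]
grip_width: 0.408
t: 50.3
ee_pos: [0.5383, -0.3042, 0.2784]
orientation: [1.0, -0.001, 0.001, 0.001]
contact_force: [1.3, 0.8, 0.8]
grip_width: 0.41
t: 50.8
ee_pos: [0.5381, -0.0769, 0.2767]
orientation: [0.939, 0.344, 0.0, 0.0]
contact_force: [2.0, 0.5, -0.3]
grip_width: 0.411
t 50.8 pos [ 0.5381 -0.0769  0.2767] yaw -49.7 z [ 0.001  0.    -1.   ] F [ 2.   0.5 -0.3] w 0.411 q [-0.28  0.33  1.33  0.    1.48  0.58]
slide [ 0.2839 -0.1603  0.0068] dr [ 3.e-02 -1.e-02 -5.e+01]
```

View pics/s29.png

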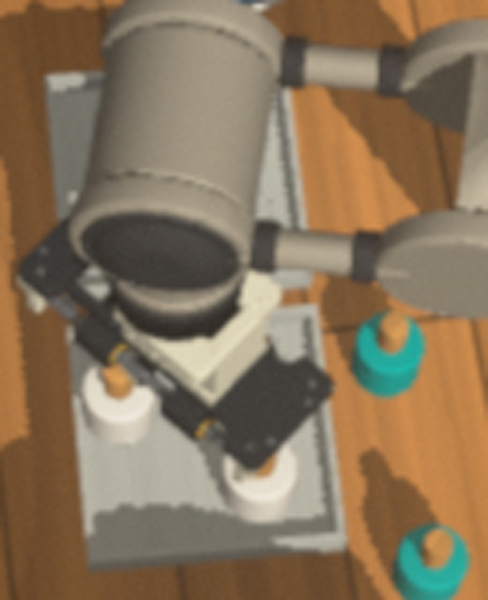

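```bash
python3 -m pendant '[{"slide":[0.04,-0.022,0],"dr":[0,0,-8],"jaw":150},{"slide":[0.08,-0.045,0],"dr":[0,0,-16],"jaw":150},{"slide":[0.12,-0.067,0],"dr":[0,0,-24],"jaw":150},{"slide":[0.16,-0.09,0],"dr":[0,0,-32],"jaw":150},{"slide":[0.2,-0.113,0],"dr":[0,0,-40],"jaw":150}]' 15
python3 -c "
from h import *
st();plan([.651,.229,.27],0.3)
s=snapshot('side');crop(s,270,80,400,240,3.75,'pics/s30.png');crop(s,255,240,415,410,3.5,'pics/s30b.png')"
```

```text
t: 51.35
ee_pos: [0.6195, 0.138, 0.2767]
orientation: [0.765, 0.645, 0.0, 0.0]
contact_force: [0.6, -0.3, 1.2]
grip_width: 0.413
t 51.4 pos [0.6195 0.138  0.2767] yaw -9.7 z [ 0.  0. -1.] F [ 0.6 -0.3  1.2] w 0.413 q [ 0.1   0.52  1.04 -0.    1.59  0.27]
slide [0.095  0.0156 0.0067] dr [  0.02  -0.   -10.03]
```

View pics/s30.png

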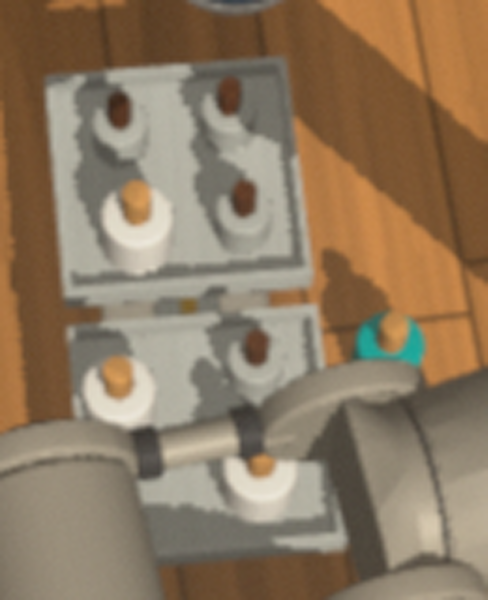

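View pics/s30b.png

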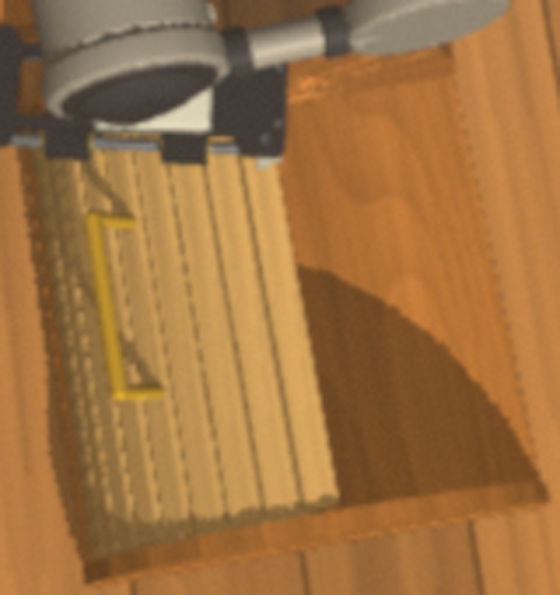

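```bash
python3 -c "
from h import *
print(onz('side',SB(107,305),.2))"
python3 -m pendant '[{"slide":[0.03,0.005,0],"dr":[0,0,-5],"jaw":150},{"slide":[0.06,0.01,0],"dr":[0,0,-10],"jaw":150},{"slide":[0.085,0.014,0],"dr":[0,0,-10],"jaw":150},{"slide":[0.095,0.0155,0],"dr":[0,0,-10],"jaw":150},{"slide":[0.095,0.0155,0.01],"dr":[0,0,-10],"jaw":150}]' 15
python3 -c "
from h import *
st();plan([.651,.229,.165],0.4)"
```

```text
[0.64944921 0.2307974  0.2       ]
t: 51.9
ee_pos: [0.6515, 0.2282, 0.267]
orientation: [0.707, 0.707, 0.001, 0.001]
contact_force: [0.4, 0.6, -0.1]
grip_width: 0.409
t 51.9 pos [0.6515 0.2282 0.267 ] yaw 0.0 z [ 0.002  0.001 -1.   ] F [ 0.4  0.6 -0.1] w 0.409 q [0.23 0.64 0.85 0.   1.65 0.23]
slide [ 0.0007 -0.0008  0.102 ] dr [ 0.14 -0.03 -0.36]
```

```bash
python3 -m pendant '[{"slide":[0,-0.001,0.03],"dr":[0,0,0],"jaw":150},{"slide":[0,-0.001,0.055],"dr":[0,0,0],"jaw":150},{"slide":[0,-0.001,0.075],"dr":[0,0,0],"jaw":150},{"slide":[0,-0.001,0.09],"dr":[0,0,0],"jaw":150},{"slide":[0,-0.001,0.102],"dr":[0,0,0],"jaw":150}]' 40
python3 -m pendant '[{"slide":[0,0,0],"dr":[0,0,0],"jaw":150},{"slide":[0,0,0],"dr":[0,0,0],"jaw":255},{"slide":[0,0,0],"dr":[0,0,0],"jaw":255},{"slide":[0,0,0],"dr":[0,0,0],"jaw":255},{"slide":[0,0,0],"dr":[0,0,0],"jaw":255}]' 40
python3 -c "
from h import *
st()"
```

```text
t: 52.4
ee_pos: [0.6492, 0.2254, 0.163]
orientation: [0.708, 0.706, -0.001, -0.0]
contact_force: [-0.8, 0.3, 0.6]
grip_width: 0.408
t: 52.9
ee_pos: [0.652, 0.2274, 0.166]
orientation: [0.707, 0.707, 0.002, 0.002]
contact_force: [2.4, 0.5, -0.8]
grip_width: 0.122
t 52.9 pos [0.652  0.2274 0.166 ] yaw -0.0 z [ 0.006  0.001 -1.   ] F [ 2.4  0.5 -0.8] w 0.122 q [ 0.23  0.68  1.05 -0.    1.41  0.23]
```

```bash
python3 -m pendant '[{"slide":[-0.001,-0.0172,-0.0113],"dr":[0,0,0],"jaw":255},{"slide":[-0.001,-0.0353,-0.0208],"dr":[0,0,0],"jaw":255},{"slide":[-0.002,-0.0544,-0.0285],"dr":[0,0,0],"jaw":255},{"slide":[-0.002,-0.0741,-0.0343],"dr":[0,0,0],"jaw":255},{"slide":[-0.003,-0.0942,-0.0381],"dr":[0,0,0],"jaw":255}]' 40
python3 -m pendant '[{"slide":[-0.001,-0.0205,-0.0019],"dr":[0,0,0],"jaw":255},{"slide":[-0.001,-0.041,-0.0017],"dr":[0,0,0],"jaw":255},{"slide":[-0.002,-0.0614,0.0004],"dr":[0,0,0],"jaw":255},{"slide":[-0.002,-0.0815,0.0045],"dr":[0,0,0],"jaw":255},{"slide":[-0.003,-0.1011,0.0106],"dr":[0,0,0],"jaw":255}]' 40
python3 -m pendant '[{"slide":[-0.001,-0.0189,0.0079],"dr":[0,0,0],"jaw":255},{"slide":[-0.001,-0.0369,0.0177],"dr":[0,0,0],"jaw":255},{"slide":[-0.002,-0.0539,0.0292],"dr":[0,0,0],"jaw":255},{"slide":[-0.002,-0.0697,0.0422],"dr":[0,0,0],"jaw":255},{"slide":[-0.003,-0.0842,0.0568],"dr":[0,0,0],"jaw":255}]' 40
python3 -c "
from h import *
st()
s=snapshot('side');crop(s,255,240,415,410,3.5,'pics/s31.png')"
```

```text
t: 53.4
ee_pos: [0.559, 0.2239, 0.206]
orientation: [0.707, 0.707, 0.004, 0.004]
contact_force: [6.5, -1.9, 9.2]
grip_width: 0.118
t: 53.9
ee_pos: [0.4566, 0.221, 0.1943]
orientation: [0.707, 0.707, 0.003, 0.003]
contact_force: [3.9, -0.1, 4.1]
grip_width: 0.117
t: 54.4
ee_pos: [0.3722, 0.2188, 0.1364]
orientation: [0.707, 0.707, 0.003, 0.002]
contact_force: [20.5, 0.6, 45.1]
grip_width: 0.117
t 54.4 pos [0.3722 0.2188 0.1364] yaw 0.0 z [ 0.007  0.001 -1.   ] F [20.5  0.6 45.1] w 0.117 q [ 0.35  0.24  1.87 -0.    1.03  0.35]
```

View pics/s31.png

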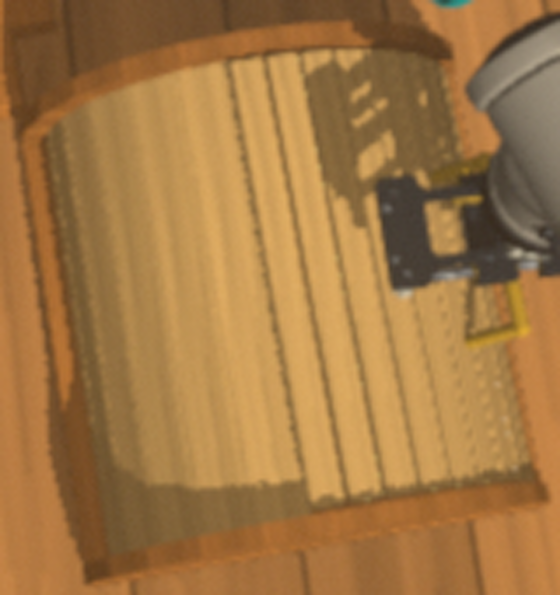

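```bash
python3 -m pendant '[{"slide":[0,0,0],"dr":[0,0,0],"jaw":165},{"slide":[0,0,0],"dr":[0,0,0],"jaw":165},{"slide":[0,0,0],"dr":[0,0,0],"jaw":165},{"slide":[0,0,0],"dr":[0,0,0],"jaw":165},{"slide":[0,0,0],"dr":[0,0,0],"jaw":165}]' 20
python3 -c "
from h import *
st()"
python3 -m pendant '[{"slide":[0,0.001,-0.02],"dr":[0,0,0],"jaw":165},{"slide":[0,0.001,-0.05],"dr":[0,0,0],"jaw":165},{"slide":[0,0,-0.09],"dr":[0,0,0],"jaw":165},{"slide":[0.03,-0.03,-0.12],"dr":[0,0,0],"jaw":165},{"slide":[0.07,-0.06,-0.12],"dr":[0,0,0],"jaw":165}]' 20
python3 -m pendant '[{"slide":[0.03,-0.01,0],"dr":[0,0,0],"jaw":165},{"slide":[0.06,-0.02,0],"dr":[0,0,0],"jaw":165},{"slide":[0.09,-0.03,0],"dr":[0,0,0],"jaw":165},{"slide":[0.12,-0.04,0],"dr":[0,0,0],"jaw":165},{"slide":[0.14,-0.04,0],"dr":[0,0,0],"jaw":165}]' 20
python3 -c "
from h import *
st();s=snapshot('side');t=snapshot('top')
cv2.imwrite('pics/side32.png',s[:,:,::-1]);cv2.imwrite('pics/top32.png',t[:,:,::-1])
crop(s,255,240,415,410,3.5,'pics/s32.png');crop(s,270,80,400,240,3.75,'pics/s32b.png')
crop(t,315,215,465,325,5,'pics/t32.png');crop(t,190,195,315,310,5,'pics/t32b.png')"
```

```text
t: 54.95
ee_pos: [0.3704, 0.2184, 0.1353]
orientation: [0.707, 0.707, 0.0, -0.0]
contact_force: [0.0, 0.4, -0.2]
grip_width: 0.352
t 55.0 pos [0.3704 0.2184 0.1353] yaw -0.0 z [-0.  0. -1.] F [ 0.   0.4 -0.2] w 0.352 q [0.35 0.24 1.87 0.   1.04 0.35]
t: 55.45
ee_pos: [0.313, 0.288, 0.259]
orientation: [0.709, 0.706, 0.004, 0.001]
contact_force: [0.4, 0.2, -0.8]
grip_width: 0.35
t: 55.95
ee_pos: [0.27, 0.4289, 0.2551]
orientation: [0.707, 0.708, -0.0, -0.0]
contact_force: [0.5, 0.6, 0.5]
grip_width: 0.351
t 56.0 pos [0.27   0.4289 0.2551] yaw 0.1 z [-0.001  0.    -1.   ] F [0.5 0.6 0.5] w 0.351 q [0.86 0.27 1.47 0.   1.4  0.86]
```

View pics/s32.png

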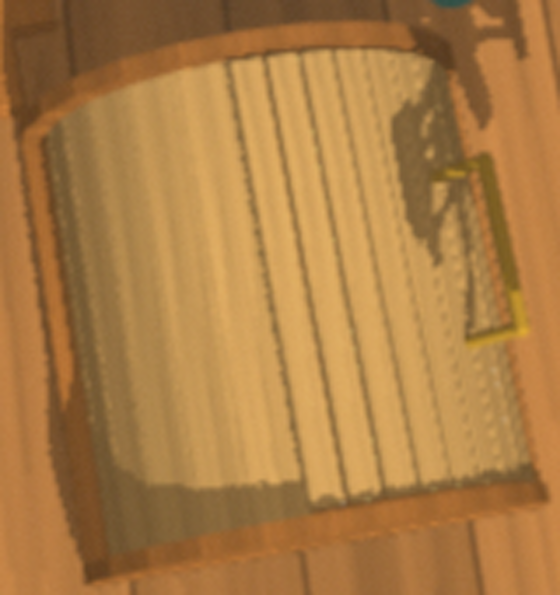

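View pics/s32b.png

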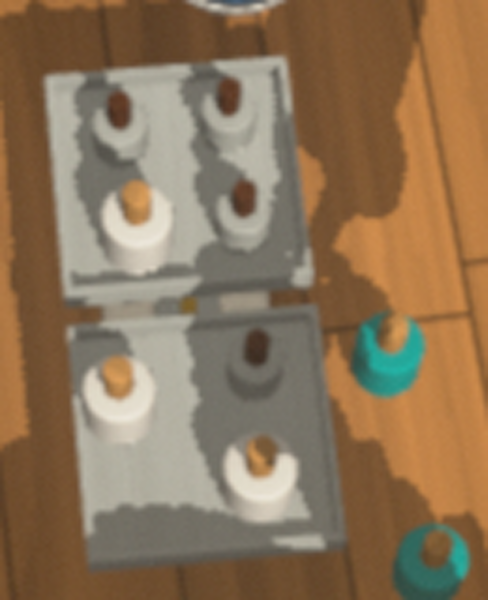

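View pics/t32.png

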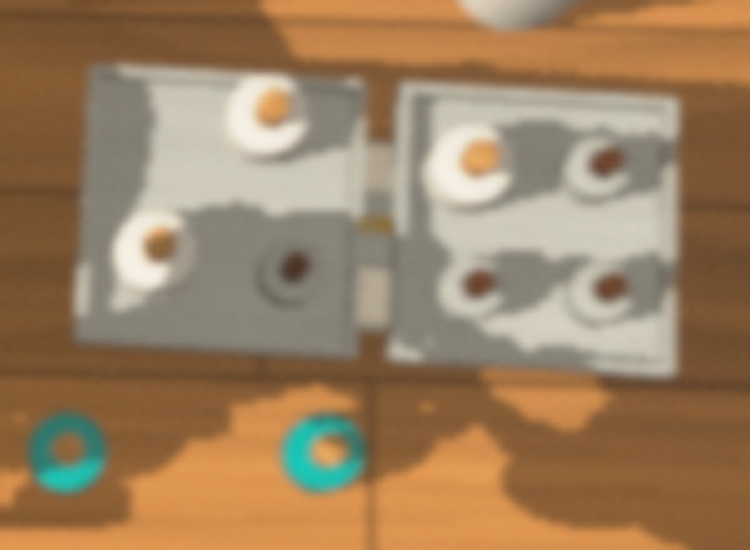

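View pics/t32b.png

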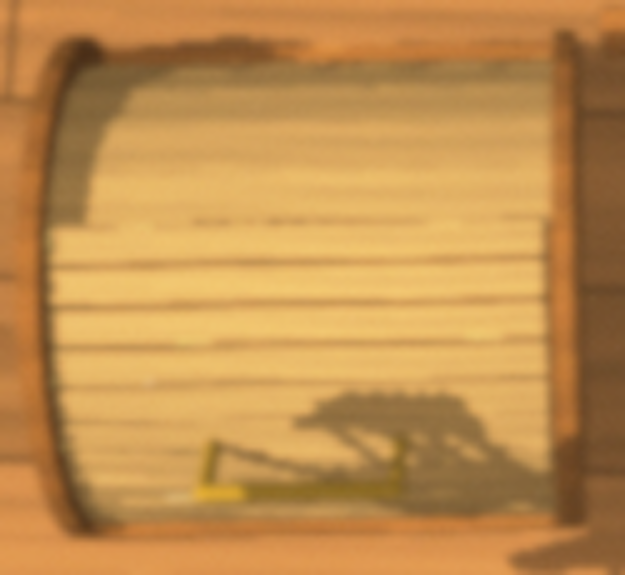

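Run:
```python
from h import *
np.set_printoptions(precision=2,suppress=True)
for n in("side","top"):
    a=cv2.imread(f"pics/{n}0.png",0);b=cv2.cvtColor(snapshot(n),cv2.COLOR_RGB2GRAY)
    pts={"L":[(.5990,-.039,.092),(.417,-.031,.092),(.411,-.218,.092),(.596,-.227,.092)],"R":[(.589,-.437,.12),(.403,-.430,.12),(.410,-.241,.12),(.594,-.246,.12)]}
    for k,P in pts.items():
        for X in P:
            p=proj(n,X).astype(np.float32)
            q,stt,err=cv2.calcOpticalFlowPyrLK(a,b,p.reshape(1,1,2),None,winSize=(13,13),maxLevel=1)
            s=1 if k=="L" else -1
            exp=proj(n,np.array(X)+[0,0,.014*s])-proj(n,X)
            d=q[0,0]-p
            print(n,k,"moved",d,"expected if level",exp,"mm %.1f"%(14*s*np.dot(d,exp)/np.dot(exp,exp)),"err",err[0,0])
```

```text
side L moved [-0.24 -1.49] expected if level [-0.14 -1.65] mm 12.7 err 1.079142
side L moved [-4.59 -1.67] expected if level [ 0.44 -1.69] mm 3.7 err 19.441383
side L moved [-29.    19.51] expected if level [ 0.36 -2.15] mm -154.0 err 21.974297
side L moved [3.51 8.44] expected if level [-0.19 -2.12] mm -57.4 err 15.665311
side R moved [0.18 2.57] expected if level [0.24 2.61] mm -13.7 err 1.5281065
side R moved [0.05 3.22] expected if level [-0.28  2.64] mm -16.9 err 34.41494
side R moved [-12.15 -11.97] expected if level [-0.35  2.24] mm 61.3 err 18.475962
side R moved [0.18 0.78] expected if level [0.2 2.2] mm -5.0 err 7.5393863
top L moved [ 0.26 -1.15] expected if level [ 0.12 -0.87] mm 18.7 err 1.4182693
top L moved [ 0.41 -2.98] expected if level [ 0.09 -0.43] mm 95.3 err 7.4816937
top L moved [  1.75 -28.46] expected if level [ 0.57 -0.41] mm 358.3 err 10.6926775
top L moved [-13.32  -2.25] expected if level [ 0.58 -0.85] mm -76.5 err 14.089497
top R moved [-1.07  1.09] expected if level [-1.11  0.84] mm -15.2 err 4.203772
top R moved [-2.62  1.39] expected if level [-1.13  0.38] mm -34.3 err 32.720783
top R moved [  0.54 -25.08] expected if level [-0.64  0.41] mm 256.9 err 10.272559
top R moved [-0.09 -0.04] expected if level [-0.64  0.86] mm -0.3 err 9.33284
```

```bash
python3 -c "
from rig import *
print(close_job())"
```

```text
the job is handed in; nothing more can be done
None
```

I rolled the cover up to about 1.47 rad, took out all four canisters, and shared the load 500 g to each pan. I then rolled the cover down until it pressed on its stop, backed the arm clear, and handed in at about 56 s. No verdict was reported.

- **Load:** The left pan holds two jars and one canister. The right pan holds one jar and three canisters. Only three jars were in the scene.
- **Last pictures:** All seven pieces stand upright inside the pans and the cover is closed; the bin was empty just before I shut it. I did not touch the bystanders or the two turquoise look-alikes.
- **Level check:** The four rim points that tracked well moved 12.7, 13.7, 15.2 and 18.7 mm from the starting stops, where 14 mm is level. The other twelve tracked badly because shadows and jars changed, so I ignored them.
- **Bar grasp:** My first three tries at the bar closed on nothing and nudged the cover, which started slightly open, shut. The real fingertips sat about 27 mm above the reported tool point, so I gripped that much lower from then on.
- **Closing force:** The tool read up to 45 N upward and 20 N forward as the cover hit its stop. This was through the fingers, and it dropped to about 0 on release.
- **Moved jar:** One jar on the left pan was knocked aside early on, while the robot was not near it. It ended near the pan's back rim, and I left it there because it looked upright on the floor.

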